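# Clip up the heating manifold and set its balancing screw

### The job

On the manifold board, turn the T-bar screw clockwise until it bottoms; with it bottomed, snap every copper pipe lying on the bench fully home into a pair of spring clips of its own, and only then back the screw off by a quarter of a turn and leave it there. Every loose file is to end up standing tip down in the open metal can. Do not push the spray can, jar, tape measure or wood offcut away from their places.

Things in the scene. Friction and masses are not known exactly. Their poses are not given: they have to be found in the camera images.
- board: manifold board, fixed: plywood plate 15 mm thick (x -105 to 155, y -105 to 105 mm); origin on the bench under the middle of lane 2. Three lanes along x, 64 mm apart, each with two white C clips (12 mm long, 35 mm wide, open upwards) centred 40 mm either side of its middle; free room between them down to the plate. Brass manifold bar (32 x 190 mm, top 63 mm over the bench) across at x = 108 mm.
- lane1 (a point): middle of lane 1 (y = -64 mm on the board), 48 mm over the bench: where a pipe's origin lies when fully home; axes as the board's. Clip mouth 16 mm wide; lips top out 11 mm, their flares 16 mm, above this point; they spread when the 22 mm tube is pressed down (10 to 20 N a pair) and close over it. The nuts leave a pipe about 10 mm of play along the lane.
- lane2 (a point): the same for lane 2 (y = 0 on the board)
- lane3 (a point): the same for lane 3 (y = +64 mm on the board)
- screw (a joint): turn of the balancing screw in rad, growing clockwise seen from above; it bottoms on a firm stop at 6.0 and has some friction (0.06 N m), so it stays where left. It does not rise or sink. A quarter turn back from the stop is 4.43.
- tbar (a point): centre of the screw's steel T-bar on top of the manifold's middle: bar 70 mm long (its own x, turning with the screw), 14 mm wide (y), 22 mm high, top 11 mm above this point; this point is 103 mm over the bench, on the vertical turning axis.
- pipe1: copper tube 140 mm long, 22 mm diameter, along its own x, with a brass hex nut (30 mm across flats, 14 mm long) at each end; origin mid-axis, 15 mm over the bench when lying there. About 100 g. Ends alike, all pipes alike, any lane will do. May be absent.
- pipe2: copper tube 140 mm long, 22 mm diameter, along its own x, with a brass hex nut (30 mm across flats, 14 mm long) at each end; origin mid-axis, 15 mm over the bench when lying there. About 100 g. Ends alike, all pipes alike, any lane will do. May be absent.
- pipe3: copper tube 140 mm long, 22 mm diameter, along its own x, with a brass hex nut (30 mm across flats, 14 mm long) at each end; origin mid-axis, 15 mm over the bench when lying there. About 100 g. Ends alike, all pipes alike, any lane will do. May be absent.
- file1: file 180 mm long: square steel shank (14 x 14 x 115 mm) and square wooden handle (22 x 22 x 65 mm) on its own x axis, which points from tip to handle end; origin at mid-length on the axis, 90 mm from the tip, 25 mm from the handle's inner end. Lying, the axis is about 11 mm over the bench at the handle, the tip a little lower. About 140 g, centre of mass about 95 mm from the tip.
- file2: file 180 mm long: square steel shank (14 x 14 x 115 mm) and square wooden handle (22 x 22 x 65 mm) on its own x axis, which points from tip to handle end; origin at mid-length on the axis, 90 mm from the tip, 25 mm from the handle's inner end. Lying, the axis is about 11 mm over the bench at the handle, the tip a little lower. About 140 g, centre of mass about 95 mm from the tip.
- file1_tip (a point): centre of the shank's end face, the tip of file1
- file2_tip (a point): centre of the shank's end face, the tip of file2
- can: open round metal can fixed to the bench, 110 mm high, 82 mm outer diameter, wall 3 mm, floor 5 mm thick; origin at the centre of its underside. A file dropped in tip first leans on its rim at up to about 30 degrees from vertical.
- spraycan: spray can, 60 mm wide, 170 mm high, a bystander; origin at the centre of its underside
- jar: glass jar, 70 mm wide, 85 mm high, a bystander; origin at the centre of its underside
- tape: yellow tape measure, 60 x 32 x 55 mm, a bystander; origin at the centre of its underside
- offcut: wood offcut, 110 x 50 x 22 mm, a bystander; origin at the centre of its underside
Mind the look-alikes: they are no part of the job. Leave any purple or turquoise look-alike of the pipe1 alone. Leave any pink look-alike of the pipe2 alone.

How it is judged:
By the outcome, as a careful person would: the job done as asked, in the order asked, and still so for the second after the job is handed in, with the robot touching nothing.
Of pipe1, pipe2, pipe3 only 2 to 3 are there at a start; the rules pass over those that are not, and their reading is None.
At some moment in a run one of pipe1, pipe2, pipe3, file1, file2 may be knocked a few centimetres aside while the robot is not near it.
Once in a run the grip may slacken for a moment while it holds something.
It also fails if it takes over 210 s, if anything falls off the work surface, if the arm or the gripper's body presses on something with over 40 N, if the wrist force passes 120 N, or if a joint passes its speed limit or range.

### The arm

A 6-joint arm with a two-finger parallel gripper is mounted at the origin on the work surface. World frame = base frame: x ahead of the robot, y to its left, z up, the work surface at z = 0. Lengths are in m, angles in degrees, forces in N, time in s.
With the tool pointing down it reaches from about 0.3 to 0.75 m from the base axis. Payload 8.5 kg.
Tool frame: the origin (TCP) lies at the very end of the fingers, on their centre line; the grasp point (between the pads) lies arm.hold_point_z behind it (arm.hold_point_z is the distance from the TCP to the grasp point, in m); z points along the fingers, y is the line along which they close (so a half turn about z gives the same grasp; the last joint's range is limited). The gripper opens to 88 mm and grips with 3 to 60 N. Pads are 18 mm wide; open, the fingers measure 123 mm over their backs; the gripper's body (75 mm by 187 mm) begins 45 mm behind the grasp point.
Start: joints at [58.711, 21.807, 74.336, -0, 83.858, -12.336], TCP at [0.179, 0.52, 0.239] pointing down, gripper open.
Joint ranges: [-178.18, 178.18], [-50.72, 133.34], [12.68, 142.11], [-81.47, 261.47], [9.98, 163.14], [-165.26, 165.26]. Speed limits (degrees/s): [136.94, 136.94, 180, 180, 180, 180].

### API

Orientations are given as [roll, pitch, yaw] about the fixed x, y, z axes, in that order (R = Rz(yaw) Ry(pitch) Rx(roll)).
In Python, from station import read_state, eyes, arm gives the robot as it stands.
- The arm moves only by the tool step_arm, never from a script. Its arguments are lists of equal length, an entry for each row: "slide": the shift along the tool's x, y, z in mm, a list of three; "twist": the turn, a rotation vector about the tool's x, y, z in degrees, a list of three. A call has 1 to 10 rows; each row is the pose to reach, as a shift and turn from the pose commanded when the call began, along the tool's axes at that moment; what a row does not reach only later rows make up. A row lasts 1/12 s, in which the tool goes at most 41.7 mm and 7.16 degrees, less where a joint would pass 70% of its speed; a pose out of reach is approached as far as the arm can. A call with a gripper value outside its range is refused whole. "fingers" is the opening, from -1 (shut) to 1 (fully open), so that 0 is half open, set as the call begins (left out, the last holds). The fingers move at their own pace and stop on an object; "newtons" is the grip in N (left out, the last holds). Time passes only in rows, so rows that repeat a pose let the fingers close. It gives the time, the measured TCP pose, the force, the opening and the grip force at its end, in the units of the state.
- read_state(): the state, without advancing time (a new reading comes with each control period).
- eyes.get_image(name): name is "scene" or "top" or "wrist"; returns a dict with "color" (480x640x3 uint8, red, green, blue), "vertical_fov" (degrees; the focal length in pixels is half the picture's height over the tangent of half this angle, whatever the lens; pixels are square), "cx", "cy" (the principal point, pixels), "origin" and "attitude" of the camera in the world. Camera axes: x right, y down, z forward; pixel columns grow to the right and rows downward; lengths in m; the calibration is good to about 2 mm. A picture is of the moment at which its call begins. There is no depth.
- arm.close_job(): hands the job in; it is judged then, once.
The state is a dict: "clock": time; "joint_pos": joint angles; "dq": joint speeds; "effort": joint torques, N m; "ee_pos": TCP position; "tool_rot": TCP orientation; "force": force on the tool from outside, world axes, zero at the start; "wrist_torque": the same for the moment, N m; "opening": finger opening in m; "finger_force": force on a finger pad.
Only numpy, scipy, OpenCV 4.12 (cv2) and the standard library are available. Lean on these libraries where they do the work, as an engineer would, in place of code of your own. Each camera call takes 0.05 s, during which the arm holds its last target. There are 200 camera calls.

## Working session

There is one attempt and no reset: what is moved stays moved. The work goes in short steps, Python scripts to look and compute and a tool call to move; the robot and the scene stay as the last step left them, time stands still between calls to the robot, and variables do not carry over. Pictures are saved under pics/ and viewed, at most 14 in all, crops included, and the job is handed in when it is done.

Besides the shell and the picture viewer there is one more tool, called after "Request:" as name(argument=value, ...) on one line, values as JSON. step_arm: Moves the arm, as the interface text tells. Its arguments: {"type":"object","properties":{"slide":{"type":"array","items":{"type":"array","items":{"type":"number"}}},"twist":{"type":"array","items":{"type":"array","items":{"type":"number"}}},"fingers":{"type":"number"},"newtons":{"type":"number"}},"required":["slide","twist"]}

```bash
ls; mkdir -p pics; cat > look.py <<'E'
import cv2,sys
from station import eyes,read_state,arm
E
python3 - <<'E'
from station import read_state,eyes,arm
import cv2
s=read_state();print(s);print(arm.hold_point_z)
for n in("top","scene"):
    d=eyes.get_image(n);cv2.imwrite(f"pics/{n}0.png",d["color"][:,:,::-1])
    print(n,{k:v for k,v in d.items() if k!="color"})
E
```

```text
pics
{'clock': 0.0, 'joint_pos': array([ 5.87114457e+01,  2.18400092e+01,  7.43845077e+01, -6.90666679e-04,
        8.38592971e+01, -1.23371541e+01]), 'dq': array([-0.16969055,  0.08229501, -0.04260725, -0.11446416,  0.05134788,
        0.08108523]), 'effort': array([-2.32165314e-05, -4.37916970e+01, -2.24556649e+01,  7.13081053e-02,
        3.50855221e-02, -1.02215263e-04]), 'ee_pos': array([0.17848581, 0.519929  , 0.23814842]), 'tool_rot': array([-1.79917975e+02, -1.72372938e-02,  1.61048662e+02]), 'force': array([-0.16609443, -0.45181839,  0.25833637]), 'wrist_torque': array([ 0.02620135,  0.01836771, -0.02296911]), 'finger_force': 0.0, 'opening': 0.08842235774658253}
0.0187
top {'vertical_fov': 53.28279163490694, 'cx': 318.80829458766493, 'cy': 242.08256050126036, 'origin': array([0.36351642, 0.0859269 , 1.27395929]), 'attitude': array([-172.82904976,    0.50412089,  -91.45894998])}
scene {'vertical_fov': 52.13407251189955, 'cx': 321.5133286165159, 'cy': 241.55033578021096, 'origin': array([ 1.4704963 , -0.15386161,  0.85508057]), 'attitude': array([-1.28804382e+02, -3.36593018e-02,  7.61722349e+01])}
```

View pics/top0.png

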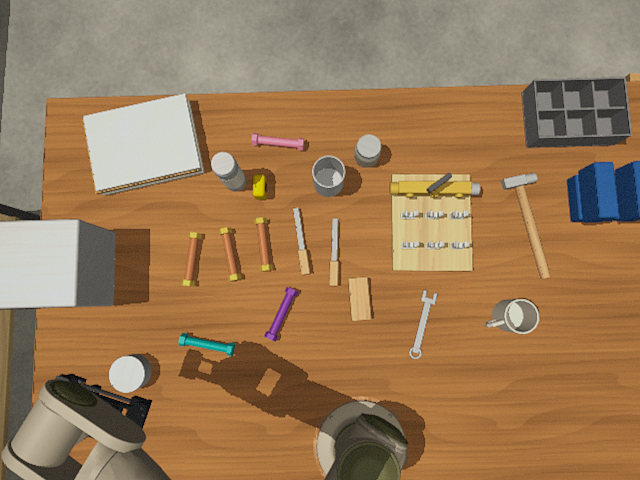

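View pics/scene0.png

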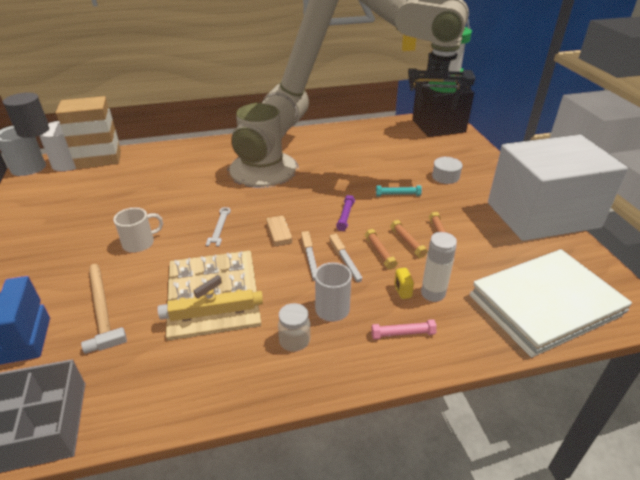

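The top view shows three copper pipes at (192,259), (231,253) and (264,244). Their look-alikes are pink (278,142), purple (282,313) and turquoise (207,344). The files are at (301,240) and (335,252), with handles at the lower ends; the offcut (360,298), wrench (423,325) and hammer are not files. The open can is at (328,176), with the jar (368,150) and mug (517,317) as distractors. The board is at (432,222) and the T-bar at (440,183). I choose by copper colour with brass nuts, and check this in a close crop.

```bash
cat > look.py <<'E'
import cv2,numpy as np
from station import eyes,read_state,arm
from scipy.spatial.transform import Rotation as R
def cam(n):
    d=eyes.get_image(n); d["R"]=R.from_euler("xyz",d["attitude"],degrees=True).as_matrix()
    d["f"]=240/np.tan(np.radians(d["vertical_fov"]/2)); return d
def ray(d,u,v): return d["R"]@np.array([(u-d["cx"])/d["f"],(v-d["cy"])/d["f"],1.])
def px(d,u,v,z):
    r=ray(d,u,v); return d["origin"]+r*(z-d["origin"][2])/r[2]
def proj(d,p):
    c=d["R"].T@(np.asarray(p)-d["origin"]); return c[:2]/c[2]*d["f"]+[d["cx"],d["cy"]]
def tri(d1,a,d2,b):
    r1,r2=ray(d1,*a),ray(d2,*b); A=np.c_[r1,-r2]; t=np.linalg.lstsq(A,d2["origin"]-d1["origin"],rcond=None)[0]
    p,q=d1["origin"]+r1*t[0],d2["origin"]+r2*t[1]; return (p+q)/2,np.linalg.norm(p-q)
def hsv(d): return cv2.cvtColor(d["color"],cv2.COLOR_RGB2HSV)
def blobs(m,amin=30,roi=None):
    m=m.astype(np.uint8)
    if roi: k=np.zeros_like(m);k[roi[1]:roi[3],roi[0]:roi[2]]=1;m=m*k
    n,l,s,c=cv2.connectedComponentsWithStats(m)
    return [(i,s[i],c[i],l==i) for i in range(1,n) if s[i][4]>=amin]
def delta(p,rpy=None):
    "tool-frame slide mm from current commanded~measured pose to world point p (TCP), and twist"
    s=read_state();M=R.from_euler("xyz",s["tool_rot"],degrees=True)
    sl=M.inv().apply(np.asarray(p)-s["ee_pos"])*1000
    tw=None if rpy is None else (M.inv()*R.from_euler("xyz",rpy,degrees=True)).as_rotvec(degrees=True)
    return sl.round(1),None if tw is None else tw.round(2)
E
python3 - <<'E'
from look import *
d=cam("top");h=hsv(d)
cv2.imwrite("pics/c.png",cv2.resize(d["color"][160:300,170:490,::-1],None,fx=2.5,fy=2.5,interpolation=cv2.INTER_CUBIC))
for n,(u,v) in dict(pipe=(192,260),nut=(195,236),pipe3=(264,244),table=(210,290),table2=(150,260),shank=(300,230),handle=(304,262),offcut=(360,298),ply=(400,262),ply2=(465,262),man=(420,188),clip=(410,245),tbar=(440,183)).items(): print(n,h[v,u],d["color"][v,u])
E
```

```text
pipe [ 11 155 173] [173 108  68]
nut [ 26 150 224] [224 208  92]
pipe3 [ 11 152 183] [183 115  74]
table [ 15 170 170] [170 115  57]
table2 [ 14 156 170] [170 116  66]
shank [ 34  10 198] [197 198 190]
handle [ 19 111 213] [213 178 120]
offcut [ 18 116 211] [211 173 115]
ply [ 25  81 213] [213 201 145]
ply2 [ 22  97 211] [211 190 131]
man [ 23 161 212] [212 181  78]
clip [ 50   7 212] [208 212 206]
tbar [30 19 95] [95 95 88]
```

View pics/c.png

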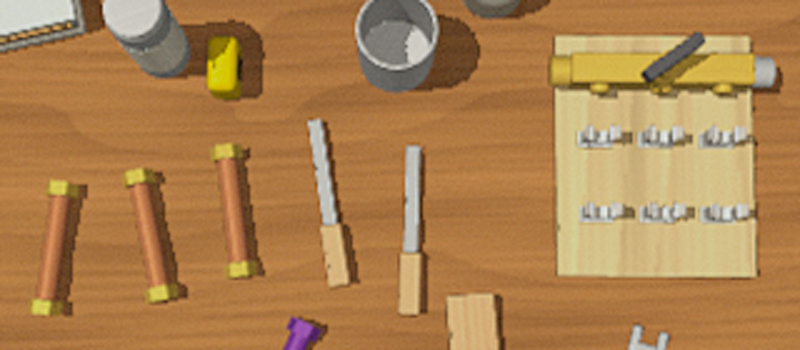

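The crop confirms all the choices: three copper tubes with brass nuts, two files with steel shanks upward in the picture, and the board with its T-bar at about crop (673,58).

```bash
cat > meas.py <<'E'
from look import *
def objs(d):
    h=hsv(d).astype(int);H,S,V=h[...,0],h[...,1],h[...,2];o={}
    nuts=blobs((H>=21)&(H<=32)&(S>110)&(V>110),25,(170,215,295,300))
    tube=blobs((H<=13)&(S>125)&(V>90),60,(170,215,295,300))
    o["nuts"]=[px(d,*n[2],0.022)[:2] for n in nuts]; o["nutpx"]=[n[2] for n in nuts]
    return o,h
E
python3 - <<'E'
from meas import *
np.set_printoptions(precision=4,suppress=True)
d=cam("top");o,h=objs(d)
H,S,V=h[...,0],h[...,1],h[...,2]
N=o["nuts"]
for i,a in enumerate(N):
    for j,b in enumerate(N):
        if i<j and .11<np.linalg.norm(a-b)<.14 and abs(a[0]-b[0])>.1: print("pipe",(a+b)/2,np.linalg.norm(a-b),"ang",np.degrees(np.arctan2(*(a-b)[::-1])),o["nutpx"][i],o["nutpx"][j])
for roi in((285,200,318,285),(318,212,345,290)):
    sh=blobs((S<40)&(V>120),60,roi); ha=blobs((H>=16)&(H<=23)&(S<135)&(V>170),60,roi)
    for n,B,z in(("shank",sh,.014),("handle",ha,.022)):
        for b in B:
            ys,xs=np.nonzero(b[3]); r=cv2.minAreaRect(np.c_[xs,ys].astype(np.float32)); p=px(d,*r[0],z)
            ln=px(d,*cv2.boxPoints(r)[0],z); c=[px(d,*q,z)[:2] for q in cv2.boxPoints(r)]
            print(n,p[:2],"sides",np.linalg.norm(c[0]-c[1]),np.linalg.norm(c[1]-c[2]),"px",r)
# board
ply=((H>=18)&(H<=30)&(S<125)&(S>50)&(V>150)).astype(np.uint8)
k=np.zeros_like(ply);k[165:285,380:485]=1
c=max(cv2.findContours(ply*k,0,1)[0],key=cv2.contourArea);r=cv2.minAreaRect(c);print("board",r)
for q in cv2.boxPoints(r): print(q,px(d,*q,.015)[:2])
t=blobs((S<60)&(V<125),30,(415,165,465,200))
for b in t:
    ys,xs=np.nonzero(b[3]);r=cv2.minAreaRect(np.c_[xs,ys].astype(np.float32));C=[px(d,*q,.114)[:2] for q in cv2.boxPoints(r)];print("tbar",r,px(d,*r[0],.110)[:2],np.array(C))
cl=blobs((S<35)&(V>150),15,(398,205,472,255))
for b in cl: print("clip",b[2],b[1][4],px(d,*b[2],.05)[:2])
# can rim ellipse
can=blobs((S<40)&(V>60),100,(305,150,350,200))
for b in can:
    c=cv2.findContours(b[3].astype(np.uint8),0,1)[0][0];e=cv2.fitEllipse(c);print("can",e,b[1])
E
```

```text
pipe [0.521  0.2412] 0.12711307968326527 ang 6.629607686109109 [259.625  220.1406] [265.6957 267.4638]
pipe [0.4972 0.3302] 0.12718515991970658 ang 11.161388873094161 [224.2969 230.2344] [233.7246 277.1159]
pipe [0.4866 0.431 ] 0.12640451289358112 ang -7.672436149852324 [194.1562 234.9062] [187.3768 282.4783]
shank [0.5605 0.1456] sides 0.015102036207450324 0.11339894042403684 px ((298.70904541015625, 228.39364624023438), (42.0297966003418, 5.636937141418457), 81.46923065185547)
handle [0.4715 0.1353] sides 0.020617751866793092 0.06589926614323052 px ((303.16473388671875, 261.32080078125), (25.013408660888672, 7.8309454917907715), 81.25383758544922)
shank [0.5294 0.0511] sides 0.013349965071940547 0.1125177343814553 px ((334.5, 239.0), (42.0, 5.0), 90.0)
handle [0.4401 0.0579] sides 0.02099226583059458 0.06539045304910882 px ((333.0, 272.5), (25.0, 8.0), 90.0)
board ((432.0, 232.5), (75.0, 80.0), 90.0)
[392. 195.] [ 0.6442 -0.1065]
[472. 195.] [ 0.6383 -0.3204]
[472. 270.] [ 0.4376 -0.3073]
[392. 270.] [ 0.4431 -0.0975]
tbar ((439.0, 182.49996948242188), (4.998648643493652, 28.24817657470703), 54.46232223510742) [ 0.6515 -0.21  ] [[ 0.6357 -0.1762]
 [ 0.6758 -0.2354]
 [ 0.6653 -0.2419]
 [ 0.6253 -0.1828]]
clip [403.9444 214.1389] 36 [ 0.5849 -0.1298]
clip [412.2222 214.7222] 54 [ 0.5828 -0.1512]
clip [428.8095 214.7857] 42 [ 0.5815 -0.1941]
clip [440.3889 212.7778] 18 [ 0.5859 -0.2243]
clip [457.119  214.3095] 42 [ 0.5807 -0.2673]
clip [465.4286 213.1429] 21 [ 0.5832 -0.289 ]
clip [435.2778 214.6667] 18 [ 0.5813 -0.2108]
clip [409.8    244.9765] 85 [ 0.504 -0.141]
clip [434.2584 244.8989] 89 [ 0.5026 -0.2038]
clip [451.1176 245.8824] 17 [ 0.4989 -0.2469]
clip [458.3864 244.8636] 44 [ 0.501  -0.2657]
clip [466.2727 244.    ] 22 [ 0.5027 -0.286 ]
can ((328.2198181152344, 175.24388122558594), (31.911157608032227, 40.40166473388672), 1.386759638786316) [ 312  156   33   40 1060]
```

Request:
step_arm(slide=[[-637,-553,-62],[-637,-553,-62],[-637,-553,-62],[-637,-553,-62],[-637,-553,-62],[-637,-553,-62],[-637,-553,-62],[-637,-553,-62],[-637,-553,-62],[-637,-553,-62]], twist=[[0,0,0],[0,0,0],[0,0,0],[0,0,0],[0,0,0],[0,0,0],[0,0,0],[0,0,0],[0,0,0],[0,0,0]])

```text
clock: 1.03
ee_pos: [0.3874, 0.1587, 0.2696]
tool_rot: [180.0, 0.0, 161.0]
force: [1.0, 1.0, -0.4]
opening: 0.0881
finger_force: 0.0
```

Request:
step_arm(slide=[[-323,-280,-31],[-323,-280,-31],[-323,-280,-31],[-323,-280,-31],[-323,-280,-31],[-323,-280,-31],[-323,-280,-31],[-323,-280,-31],[-323,-280,-31],[-323,-280,-31]], twist=[[0,0,0],[0,0,0],[0,0,0],[0,0,0],[0,0,0],[0,0,0],[0,0,0],[0,0,0],[0,0,0],[0,0,0]])

```text
clock: 1.87
ee_pos: [0.5961, -0.2008, 0.2993]
tool_rot: [180.0, -0.0, 161.0]
force: [0.4, 1.0, -0.3]
opening: 0.0881
finger_force: 0.0
```

Request:
step_arm(slide=[[-9,-7,0],[-9,-7,0],[-9,-7,0],[-9,-7,0],[-9,-7,0],[-9,-7,0],[-9,-7,0]], twist=[[0,0,37],[0,0,37],[0,0,37],[0,0,37],[0,0,37],[0,0,37],[0,0,37]])

```text
clock: 2.45
ee_pos: [0.6017, -0.2084, 0.2992]
tool_rot: [-180.0, -0.0, 124.2]
force: [-0.1, 0.1, -0.3]
opening: 0.0881
finger_force: 0.0
```

```bash
python3 - <<'E'
from look import *
d=cam("wrist");cv2.imwrite("pics/w1.png",d["color"][:,:,::-1]);s=read_state();print(s["ee_pos"],s["tool_rot"],s["joint_pos"],d["origin"],d["attitude"])
E
```

```text
[ 0.6017242  -0.20835571  0.29929257] [-1.79992651e+02 -1.53820152e-02  1.24243359e+02] [-2.97325445e+01  2.93881572e+01  5.19061960e+01  1.46809644e-04
  9.87226935e+01 -6.39758823e+01] [ 0.56339741 -0.15245825  0.44589049] [ 1.64955845e+02 -5.88664437e-02  3.42016333e+01]
```

View pics/w1.png

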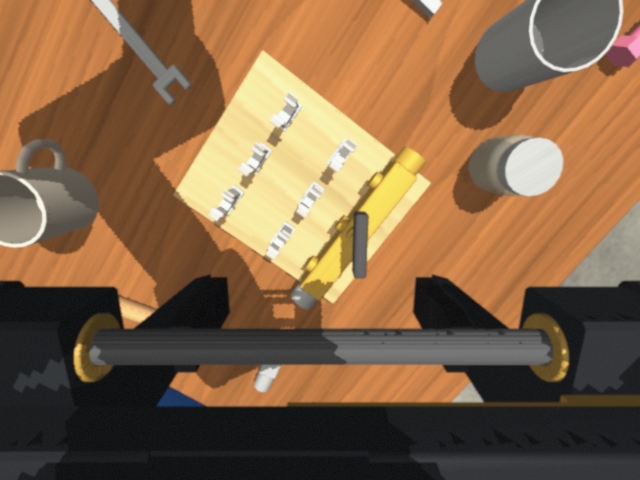

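The wrist view shows the board with corners (263,52), (430,183), (335,302) and (177,195), and the T-bar along the image vertical at (360,243). I refine the corners and T-bar by mask.

```bash
python3 - <<'E'
from look import *
np.set_printoptions(precision=4,suppress=True)
d=cam("wrist");h=hsv(d).astype(int);H,S,V=h[...,0],h[...,1],h[...,2]
m=(((H>=18)&(H<=32)&(S<135)&(S>40)&(V>120))|((H>=20)&(H<=30)&(S>130)&(V>120))).astype(np.uint8)
k=np.zeros_like(m);k[40:310,165:440]=1
c=max(cv2.findContours(cv2.morphologyEx(m*k,cv2.MORPH_OPEN,np.ones((5,5))),0,1)[0],key=cv2.contourArea)
ap=cv2.approxPolyDP(cv2.convexHull(c),6,True)[:,0];print(ap)
for q in ap: print(q,px(d,*map(float,q),.015)[:2])
# edges fitted: plate left edge (177,195)-(263,52), right-top edge (263,52)-(~395,150), bottom-left (177,195)-(290,270)
P=c[:,0].astype(float)
def fit(a,b):
    a,b=np.array(a,float),np.array(b,float);t=(b-a)/np.linalg.norm(b-a);n=np.array([-t[1],t[0]]);s=(P-a)@t;e=(P-a)@n
    Q=P[(s>8)&(s<np.linalg.norm(b-a)-8)&(abs(e)<4)];W=np.array([px(d,*q,.015)[:2] for q in Q]);c0=W.mean(0);v=np.linalg.svd(W-c0)[2][0]
    print(len(Q),c0,np.degrees(np.arctan2(v[1],v[0])),np.std((W-c0)@[-v[1],v[0]]));return c0,v
e=[fit((177,195),(263,52)),fit((263,52),(400,158)),fit((177,195),(290,270))]
def X(p,q): t=np.linalg.solve(np.c_[p[1],-q[1]],q[0]-p[0]);return p[0]+t[0]*p[1]
print("near corners",X(e[0],e[1]),X(e[0],e[2]))
b=max(blobs((S<70)&(V<110),50,(335,195,385,285)),key=lambda b:b[1][4])
ys,xs=np.nonzero(b[3]);r=cv2.minAreaRect(np.c_[xs,ys].astype(np.float32));print("tbar",r);bp=cv2.boxPoints(r)
C=np.array([px(d,*q,.110)[:2] for q in bp]);print(C,C.mean(0))
b=max(blobs((S<70)&(V<75),50,(335,195,385,285)),key=lambda b:b[1][4]);print(b[1])
E
```

```text
[[261  52]
 [423 159]
 [428 186]
 [334 301]
 [311 296]
 [176 197]]
[261  52] [ 0.4443 -0.1008]
[423 159] [ 0.6761 -0.0892]
[428 186] [ 0.7027 -0.112 ]
[334 301] [ 0.6949 -0.312 ]
[311 296] [ 0.6638 -0.3239]
[176 197] [ 0.442  -0.3067]
129 [ 0.441  -0.1977] 87.99603704198206 0.0003134201122146804
123 [ 0.5464 -0.1015] 177.96640864617365 0.0002645932312116475
102 [ 0.5294 -0.308 ] -1.5395683411818584 0.0023236194323631543
near corners [ 0.4445 -0.0979] [ 0.4372 -0.3055]
tbar ((359.4966735839844, 244.09988403320312), (12.59300708770752, 64.06442260742188), 1.9091525077819824)
[[ 0.6652 -0.2417]
 [ 0.6263 -0.1838]
 [ 0.6372 -0.1769]
 [ 0.6767 -0.2345]] [ 0.6513 -0.2092]
[353 212  12  49  76]
```

Request:
step_arm(slide=[[-29,42,0],[-29,42,0],[-29,42,215],[-29,42,215],[-29,42,215],[-29,42,215],[-29,42,215],[-29,42,215],[-29,42,215]], twist=[[0,0,0],[0,0,0],[0,0,0],[0,0,0],[0,0,0],[0,0,0],[0,0,0],[0,0,0],[0,0,0]], fingers=0.1)

```text
clock: 3.3
ee_pos: [0.6519, -0.2085, 0.0823]
tool_rot: [-179.9, -0.3, 124.1]
force: [1.2, -0.3, 0.4]
opening: 0.0485
finger_force: 0.0
```

Request:
step_arm(slide=[[0,0,0],[0,0,0],[0,0,0],[0,0,0],[0,0,0],[0,0,0],[0,0,0]], twist=[[0,0,0],[0,0,0],[0,0,0],[0,0,0],[0,0,0],[0,0,0],[0,0,0]], fingers=-1, newtons=25)

```text
clock: 3.88
ee_pos: [0.6524, -0.2096, 0.0857]
tool_rot: [-179.9, 0.1, 124.0]
force: [-3.8, -2.2, 5.8]
opening: 0.0146
finger_force: 25.0
```

```bash
python3 - <<'E'
from look import *
s=read_state();print(s["ee_pos"],s["force"],s["wrist_torque"],s["joint_pos"],s["opening"],s["finger_force"])
E
```

```text
[ 0.65244977 -0.2095947   0.0856836 ] [-3.82139637 -2.17112043  5.83629961] [-0.32697583  0.77795339 -0.00869292] [-27.6520594   42.50192033  62.5050747   -0.08366261  74.95553941
 -61.67123035] 0.01458350571194443 25.000801384449005
```

Request:
step_arm(slide=[[0,0,0],[0,0,0],[0,0,0],[0,0,0],[0,0,0],[0,0,0],[0,0,0],[0,0,0],[0,0,0],[0,0,0]], twist=[[0,0,6],[0,0,12],[0,0,18],[0,0,24],[0,0,30],[0,0,36],[0,0,42],[0,0,48],[0,0,54],[0,0,60]])

```text
clock: 4.72
ee_pos: [0.654, -0.2095, 0.0857]
tool_rot: [179.7, -0.0, 63.8]
force: [3.6, -2.2, 2.3]
opening: 0.0142
finger_force: 25.0
```

```bash
python3 - <<'E'
from look import *
s=read_state();print(s["ee_pos"],s["tool_rot"],s["force"],s["wrist_torque"],s["joint_pos"],s["opening"],s["finger_force"])
E
```

```text
[ 0.65397936 -0.20948788  0.08571706] [ 1.79748233e+02 -4.49874451e-03  6.37591300e+01] [ 3.61764957 -2.20419263  2.26672828] [-0.33529174 -0.51998151  0.08220353] [-2.76176900e+01  4.25411453e+01  6.24144974e+01  1.09294871e-02
  7.47927713e+01 -1.37965388e+00] 0.014165759025773801 25.00403344631195
```

Request:
step_arm(slide=[[0,0,0],[0,0,0],[0,0,0],[0,0,0],[0,0,0],[0,0,0],[0,0,0],[0,0,0],[0,0,0],[0,0,0]], twist=[[0,0,6],[0,0,12],[0,0,18],[0,0,24],[0,0,30],[0,0,36],[0,0,42],[0,0,48],[0,0,54],[0,0,60]])

```text
clock: 5.55
ee_pos: [0.6548, -0.2108, 0.0858]
tool_rot: [179.7, -0.4, 3.7]
force: [8.6, -6.9, -0.9]
opening: 0.0146
finger_force: 25.0
```

```bash
cat > st.py <<'E'
from look import *
np.set_printoptions(precision=4,suppress=True)
s=read_state();print(s["clock"],s["ee_pos"],s["tool_rot"],"F",s["force"],"T",s["wrist_torque"],"j",s["joint_pos"],s["opening"],s["finger_force"])
E
python3 st.py
```

```text
5.55 [ 0.6548 -0.2108  0.0858] [179.7295  -0.3541   3.7319] F [ 8.5956 -6.9481 -0.9397] T [-1.1279 -1.1125  0.0242] j [-27.6604  42.5731  62.3318  -0.0482  74.652   58.6211] 0.014633265980725603 25.002051157889582
```

Request:
step_arm(slide=[[1,1,0],[2,1.5,0],[2,1.5,0],[2,1.5,0],[2,1.5,0],[2,1.5,0],[2,1.5,0],[2,1.5,0],[2,1.5,0],[2,1.5,0]], twist=[[0,0,6],[0,0,12],[0,0,18],[0,0,24],[0,0,30],[0,0,36],[0,0,42],[0,0,48],[0,0,54],[0,0,60]])

```text
clock: 6.38
ee_pos: [0.6543, -0.2123, 0.0857]
tool_rot: [179.9, -0.2, -56.3]
force: [-7.0, -7.5, 4.3]
opening: 0.0144
finger_force: 25.0
```

```bash
python3 st.py
```

```text
6.3833 [ 0.6543 -0.2123  0.0857] [179.8711  -0.1577 -56.2855] F [-6.9664 -7.4602  4.3265] T [-1.0859  1.1507  0.0506] j [-27.7377  42.7398  61.9918  -0.1951  75.1917 118.5977] 0.014368961044738919 24.9992698431015
```

Request:
step_arm(slide=[[0,0,0],[0,0,0],[0,0,0],[0,0,0],[0,0,-20],[0,0,-45],[0,0,-45],[0,0,-45],[0,0,-45],[0,0,-45]], twist=[[0,0,0],[0,0,0],[0,0,0],[0,0,0],[0,0,0],[0,0,-7],[0,0,-14],[0,0,-21],[0,0,-28],[0,0,-34]], fingers=0.1)

```text
clock: 7.22
ee_pos: [0.655, -0.2099, 0.1295]
tool_rot: [-180.0, 0.0, -21.5]
force: [0.9, 1.2, 0.3]
opening: 0.0482
finger_force: 0.0
```

Request:
step_arm(slide=[[0,0,0],[0,0,0],[0,0,0],[0,0,0],[0,0,0],[0,0,0],[0,0,0],[0,0,0],[0,0,0],[0,0,0],[0,0,0]], twist=[[0,0,-7],[0,0,-14],[0,0,-21],[0,0,-28],[0,0,-35],[0,0,-42],[0,0,-49],[0,0,-56],[0,0,-63],[0,0,-70]])

```text
schema error: expected 11 entries
```

Request:
step_arm(slide=[[0,0,0],[0,0,0],[0,0,0],[0,0,0],[0,0,0],[0,0,0],[0,0,0],[0,0,0],[0,0,0],[0,0,0]], twist=[[0,0,-7],[0,0,-14],[0,0,-21],[0,0,-28],[0,0,-35],[0,0,-42],[0,0,-49],[0,0,-56],[0,0,-63],[0,0,-70]])

```text
clock: 8.05
ee_pos: [0.655, -0.21, 0.1294]
tool_rot: [-180.0, -0.0, 48.5]
force: [-0.2, 0.2, 0.2]
opening: 0.0486
finger_force: 0.0
```

```bash
python3 - <<'E'
import st
from look import *
print(delta([.6538,-.2105,.085],[180,0,124]))
d=cam("wrist");cv2.imwrite("pics/w2.png",d["color"][:,:,::-1])
E
```

```text
8.05 [ 0.655  -0.21    0.1294] [-179.9891   -0.0074   48.4544] F [-0.2129  0.1586  0.1525] T [-0.1125  0.1565 -0.0016] j [-27.6141  40.4727  58.9867   0.0099  80.5495  13.9298] 0.04859826233233892 0.0
(array([-1.2, -0.5, 44.4]), array([ -0.  ,  -0.01, -75.55]))
```

View pics/w2.png

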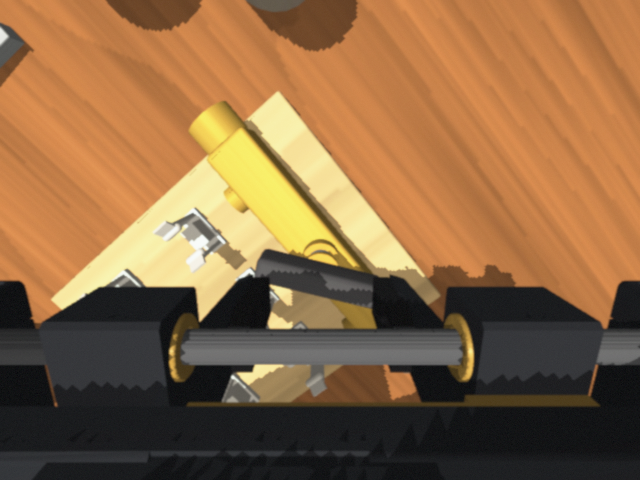

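The wrist view shows the T-bar at (318,277), lying across the gripper and still where I left it. I turn the remaining 75°, lower, grip and turn on.

Request:
step_arm(slide=[[-1,0,0],[-1,0,0],[-1,0,0],[-1,0,0],[-1,0,0],[-1,0,0],[-1,0,0],[-1,0,0],[-1,0,0],[-1,0,0]], twist=[[0,0,-7],[0,0,-14],[0,0,-21],[0,0,-28],[0,0,-35],[0,0,-42],[0,0,-49],[0,0,-56],[0,0,-63],[0,0,-70]])

```text
clock: 8.93
ee_pos: [0.6543, -0.2107, 0.1293]
tool_rot: [-180.0, -0.0, 118.3]
force: [0.8, -0.9, 0.7]
opening: 0.0484
finger_force: 0.0
```

Request:
step_arm(slide=[[0,0,20],[0,0,44],[0,0,44],[0,0,44]], twist=[[0,0,-5],[0,0,-5],[0,0,-5],[0,0,-5]])

```text
clock: 9.27
ee_pos: [0.6539, -0.2106, 0.0848]
tool_rot: [-179.9, -0.1, 122.9]
force: [0.9, -0.6, 0.8]
opening: 0.0485
finger_force: 0.0
```

Request:
step_arm(slide=[[0,0,0],[0,0,0],[0,0,0],[0,0,0],[0,0,0],[0,0,0]], twist=[[0,0,0],[0,0,0],[0,0,0],[0,0,0],[0,0,0],[0,0,0]], fingers=-1, newtons=25)

```text
clock: 9.77
ee_pos: [0.6538, -0.2115, 0.086]
tool_rot: [-179.9, 0.0, 123.0]
force: [-4.3, -2.4, 3.2]
opening: 0.014
finger_force: 25.0
```

Request:
step_arm(slide=[[0,0,0],[0,0,0],[0,0,0],[0,0,0],[0,0,0],[0,0,0],[0,0,0],[0,0,0],[0,0,0],[0,0,0]], twist=[[0,0,6],[0,0,12],[0,0,18],[0,0,24],[0,0,30],[0,0,36],[0,0,42],[0,0,48],[0,0,54],[0,0,60]])

```text
clock: 10.6
ee_pos: [0.6532, -0.2115, 0.0859]
tool_rot: [-179.9, 0.1, 62.7]
force: [-7.3, -1.7, 4.6]
opening: 0.0145
finger_force: 25.0
```

```bash
python3 st.py
```

```text
10.6 [ 0.6532 -0.2115  0.0859] [-179.8928    0.096    62.7315] F [-7.3494 -1.7082  4.5894] T [-0.3691  1.3333  0.0922] j [-27.7615  42.6675  62.1035  -0.1002  75.3354  -0.4674] 0.014507982336748044 25.013142259558663
```

Request:
step_arm(slide=[[-1,0,0],[-1,0,0],[-1,0,0],[-1,0,0],[-1,0,0],[-1,0,0],[-1,0,0],[-1,0,0]], twist=[[0,0,5],[0,0,10],[0,0,15],[0,0,20],[0,0,25],[0,0,30],[0,0,35],[0,0,40]])

```text
clock: 11.27
ee_pos: [0.6528, -0.2113, 0.086]
tool_rot: [-179.9, 0.1, 22.8]
force: [-6.5, 2.7, 5.6]
opening: 0.0144
finger_force: 25.0
```

```bash
python3 st.py
```

```text
11.2667 [ 0.6528 -0.2113  0.086 ] [-179.8879    0.0992   22.8092] F [-6.4893  2.6704  5.5584] T [0.4077 1.1724 0.0015] j [-27.7925  42.6405  62.1558  -0.0057  75.3533  39.3999] 0.014384995497357205 25.01317238813499
```

Request:
step_arm(slide=[[-1,0,0],[-2,0,0],[-2,0,0],[-2,0,0],[-2,0,0],[-2,0,0],[-2,0,0]], twist=[[0,0,4],[0,0,8],[0,0,12],[0,0,16],[0,0,20],[0,0,24],[0,0,28]])

```text
clock: 11.85
ee_pos: [0.6511, -0.2116, 0.086]
tool_rot: [-179.9, 0.1, -5.0]
force: [-5.5, 3.5, 5.8]
opening: 0.0186
finger_force: 33.3
```

```bash
python3 st.py
```

```text
11.85 [ 0.6511 -0.2116  0.086 ] [-179.9449    0.1418   -5.0141] F [-5.4951  3.4894  5.7827] T [0.6682 0.9084 0.9418] j [-27.8844  42.4991  62.4591  -0.0045  75.1938  67.1309] 0.01856395199215614 33.28906615264714
```

Request:
step_arm(slide=[[0,0,0],[0,0,0],[0,0,0],[0,0,0],[0,0,0]], twist=[[0,0,4],[0,0,8],[0,0,12],[0,0,16],[0,0,20]])

```text
clock: 12.27
ee_pos: [0.6515, -0.2116, 0.0861]
tool_rot: [180.0, 0.1, -24.8]
force: [-13.7, 0.1, 7.7]
opening: 0.0263
finger_force: 61.8
```

```bash
python3 st.py
```

```text
12.2667 [ 0.6515 -0.2116  0.0861] [179.9853   0.0962 -24.8495] F [-13.6514   0.1131   7.748 ] T [-0.0986  2.4555  2.3278] j [-27.8614  42.4925  62.4408  -0.0204  75.1621  86.9934] 0.02629368851657397 61.79360002744943
```

Request:
step_arm(slide=[[0,0,0],[0,0,0],[0,0,0],[0,0,0],[0,0,0],[0,0,0]], twist=[[0,0,-6],[0,0,-12],[0,0,-18],[0,0,-24],[0,0,-30],[0,0,-30]])

```text
clock: 12.77
ee_pos: [0.6526, -0.2112, 0.0857]
tool_rot: [-179.9, -0.1, 5.4]
force: [3.2, 6.2, 0.9]
opening: 0.0154
finger_force: 23.7
```

```bash
python3 st.py
```

```text
12.7667 [ 0.6526 -0.2112  0.0857] [-179.8976   -0.1012    5.4187] F [3.1827 6.1695 0.9153] T [ 0.886  -0.287   0.1652] j [-27.8505  42.5516  62.3919   0.1461  75.0281  56.693 ] 0.015395874197330644 23.686252125771716
```

Request:
step_arm(slide=[[0,0,0],[0,0,0],[0,0,0],[0,0,0],[0,0,-40],[0,0,-80],[0,0,-120],[-40,0,-160],[-80,0,-200],[-80,0,-200]], twist=[[0,0,0],[0,0,0],[0,0,0],[0,0,0],[0,0,0],[0,0,0],[0,0,0],[0,0,0],[0,0,0],[0,0,0]], fingers=0.1)

```text
clock: 13.6
ee_pos: [0.5707, -0.22, 0.2884]
tool_rot: [179.9, -0.1, 5.0]
force: [0.8, -1.0, 0.4]
opening: 0.0486
finger_force: 0.0
```

```bash
python3 - <<'E'
import st
from look import *
d=cam("top");h=hsv(d).astype(int);H,S,V=h[...,0],h[...,1],h[...,2]
for n in("wrist",):
    d2=cam(n);cv2.imwrite("pics/w3.png",d2["color"][:,:,::-1])
E
```

```text
13.6 [ 0.5707 -0.22    0.2884] [179.8803  -0.1229   5.023 ] F [ 0.7739 -0.9563  0.3673] T [-0.0121  0.143   0.0226] j [-32.1454  26.6633  58.2726  -0.0212  94.8939  52.8298] 0.04857055656051131 0.0
```

View pics/w3.png

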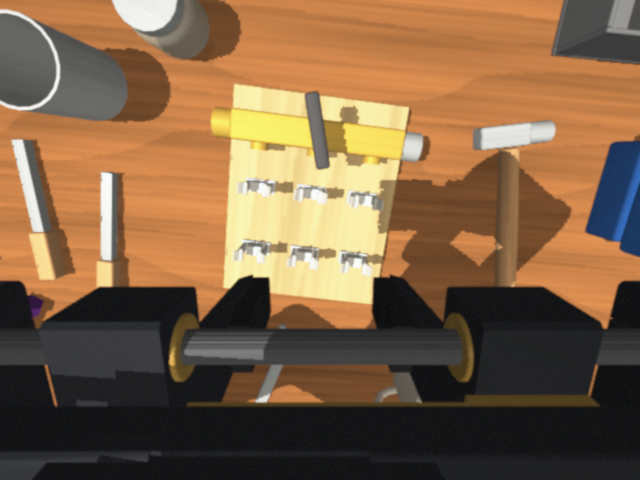

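The T-bar at (317,130) now lies nearly along the lanes, hard against its stop. Next come the bar angle, the lanes from the clips, and the pipes again.

```bash
python3 - <<'E'
from meas import *
np.set_printoptions(precision=4,suppress=True)
d=cam("wrist");h=hsv(d).astype(int);H,S,V=h[...,0],h[...,1],h[...,2]
m=((S<45)&(V>120)).astype(np.uint8);m=cv2.morphologyEx(m,cv2.MORPH_CLOSE,np.ones((9,9)))
for b in blobs(m,100,(228,170,392,280)):
    x,y,w,hh,a=b[1]; print("clip",b[1],px(d,x,y+hh/2,.06)[:2],px(d,x+w,y+hh/2,.06)[:2],px(d,*b[2],.05)[:2])
b=max(blobs((S<70)&(V<110),50,(295,80,340,175)),key=lambda b:b[1][4])
ys,xs=np.nonzero(b[3]);r=cv2.minAreaRect(np.c_[xs,ys].astype(np.float32));C=np.array([px(d,*q,.112)[:2] for q in cv2.boxPoints(r)]);print("tbar",r,C,C.mean(0))
t=cam("top");o,h=objs(t);N=o["nuts"]
for i,a in enumerate(N):
    for j,b in enumerate(N):
        if i<j and .11<np.linalg.norm(a-b)<.14 and abs(a[0]-b[0])>.1: print("pipe",(a+b)/2,np.linalg.norm(a-b),"ang",np.degrees(np.arctan2(*(a-b)[::-1])))
print(delta([.521,.2412,.12],[180,0,6.6]))
E
```

```text
clip [237 179  39  20 540] [ 0.5874 -0.1244] [ 0.5912 -0.1681] [ 0.589  -0.1446]
clip [294 186  34  20 490] [ 0.585  -0.1888] [ 0.5884 -0.2272] [ 0.5867 -0.2074]
clip [347 192  36  20 503] [ 0.5834 -0.2493] [ 0.5869 -0.2902] [ 0.5847 -0.2696]
clip [233 241  38  25 565] [ 0.511  -0.1215] [ 0.5148 -0.1662] [ 0.5121 -0.1424]
clip [287 247  32  25 538] [ 0.509  -0.1855] [ 0.5122 -0.2234] [ 0.5094 -0.2047]
clip [338 253  34  25 564] [ 0.5067 -0.2467] [ 0.5101 -0.2873] [ 0.507  -0.2668]
tbar ((318.1526794433594, 131.25433349609375), (76.0963134765625, 11.401748657226562), 81.54497528076172) [[ 0.6848 -0.1977]
 [ 0.6871 -0.2078]
 [ 0.6215 -0.2241]
 [ 0.619  -0.2135]] [ 0.6531 -0.2108]
pipe [0.521  0.2414] 0.12685480499213975 ang 6.279131068077573
pipe [0.4973 0.3303] 0.12715406188932443 ang 11.3523708479841
pipe [0.4864 0.4308] 0.12657598270397144 ang -7.776272453397094
(array([ -10.9, -463.8,  165.3]), array([ 0.02, -0.03, -1.6 ]))
```

Request:
step_arm(slide=[[-11,-464,0],[-11,-464,0],[-11,-464,0],[-11,-464,0],[-11,-464,0],[-11,-464,0],[-11,-464,0],[-11,-464,0],[-11,-464,0],[-11,-464,0]], twist=[[0,0,-1.4],[0,0,-1.4],[0,0,-1.4],[0,0,-1.4],[0,0,-1.4],[0,0,-1.4],[0,0,-1.4],[0,0,-1.4],[0,0,-1.4],[0,0,-1.4]])

```text
clock: 14.63
ee_pos: [0.5254, 0.1969, 0.2833]
tool_rot: [180.0, 0.2, 6.5]
force: [1.0, -0.5, -0.0]
opening: 0.0485
finger_force: 0.0
```

Request:
step_arm(slide=[[-1,-47,0],[-1,-47,0],[-1,-47,200],[-1,-47,200],[-1,-47,200],[-1,-47,200],[-1,-47,200],[-1,-47,200],[-1,-47,200]], twist=[[0,0,0],[0,0,0],[0,0,0],[0,0,0],[0,0,0],[0,0,0],[0,0,0],[0,0,0],[0,0,0]])

```text
clock: 15.38
ee_pos: [0.5191, 0.2409, 0.0837]
tool_rot: [180.0, 0.3, 6.4]
force: [0.0, 0.8, 0.7]
opening: 0.0484
finger_force: 0.0
```

```bash
python3 - <<'E'
import st
from look import *
print(delta([.521,.2413,.003],[180,0,6.4]))
E
```

```text
15.3833 [0.5191 0.2409 0.0837] [179.967    0.2664   6.4493] F [0.0007 0.8167 0.7488] T [-0.0078  0.081  -0.0244] j [13.047  32.9124 83.2648 -0.0024 64.0912 96.5987] 0.04840402840600062 0.0
(array([ 2.3, -0.2, 80.7]), array([0.03, 0.27, 0.05]))
```

Request:
step_arm(slide=[[2,0,40],[2,0,80],[2,0,80],[2,0,80]], twist=[[0,0.3,0],[0,0.3,0],[0,0.3,0],[0,0.3,0]])

```text
clock: 15.72
ee_pos: [0.5222, 0.2413, 0.0065]
tool_rot: [-180.0, -0.3, 6.4]
force: [-0.4, 0.3, 0.7]
opening: 0.0481
finger_force: 0.0
```

Request:
step_arm(slide=[[0,0,0],[0,0,0],[0,0,0],[0,0,0],[0,0,0],[0,0,0]], twist=[[0,0,0],[0,0,0],[0,0,0],[0,0,0],[0,0,0],[0,0,0]], fingers=-1, newtons=50)

```text
clock: 16.22
ee_pos: [0.5219, 0.2413, 0.0067]
tool_rot: [-180.0, -0.4, 6.5]
force: [-0.6, -0.2, 7.7]
opening: 0.0206
finger_force: 50.0
```

Request:
step_arm(slide=[[0,0,-40],[0,0,-80],[0,0,-120],[0,0,-160],[0,0,-160]], twist=[[0,0,0],[0,0,0],[0,0,0],[0,0,0],[0,0,0]])

```text
clock: 16.63
ee_pos: [0.5231, 0.2418, 0.1735]
tool_rot: [-179.9, -1.1, 6.5]
force: [0.1, 0.1, 0.0]
opening: 0.0208
finger_force: 50.0
```

```bash
python3 - <<'E'
import st
from look import *
print(delta([.548,-.1422,.16],[180,0,-2]))
d=cam("wrist");cv2.imwrite("pics/w4.png",d["color"][:,:,::-1])
E
```

```text
16.6333 [0.5231 0.2418 0.1735] [-179.909    -1.0765    6.4623] F [0.0688 0.0511 0.0395] T [-0.0191  0.0725 -0.0157] j [13.0615 27.0385 76.9842 -0.0345 74.8976 96.6069] 0.020831666091360793 49.998618364334106
(array([-18.8, 384.4,  12.6]), array([-0.17, -1.07,  8.46]))
```

View pics/w4.png

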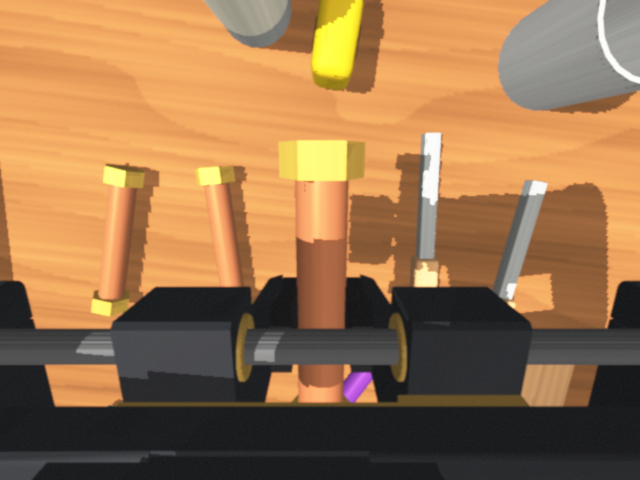

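The pipe is held level and centred, from (321,160) down into the fingers. The other two pipes and the files have not moved.

Request:
step_arm(slide=[[-19,384,0],[-19,384,0],[-19,384,0],[-19,384,0],[-19,384,0],[-19,384,0],[-19,384,0],[-19,384,0],[-19,384,0],[-19,384,0]], twist=[[0,-1,8.5],[0,-1,8.5],[0,-1,8.5],[0,-1,8.5],[0,-1,8.5],[0,-1,8.5],[0,-1,8.5],[0,-1,8.5],[0,-1,8.5],[0,-1,8.5]])

```text
clock: 17.52
ee_pos: [0.5444, -0.1479, 0.1637]
tool_rot: [179.9, 0.8, -2.3]
force: [0.2, -0.6, -0.6]
opening: 0.021
finger_force: 50.0
```

```bash
python3 - <<'E'
import st
from look import *
print(delta([.548,-.1425,.075],[180,0,-2]))
d=cam("wrist");cv2.imwrite("pics/w5.png",d["color"][:,:,::-1])
E
```

```text
17.5167 [ 0.5444 -0.1479  0.1637] [179.9395   0.8091  -2.3195] F [ 0.2241 -0.5933 -0.5643] T [0.0254 0.1525 0.0122] j [-27.0429  27.1862  78.5288  -0.4072  74.9951  65.3841] 0.02104723035505854 49.996851682662964
(array([ 4.7, -5.6, 88.6]), array([ 0.06,  0.81, -0.32]))
```

View pics/w5.png

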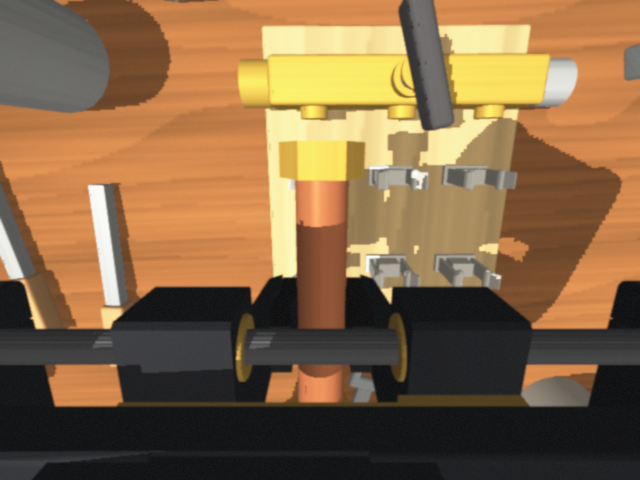

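The pipe is over lane 3 and in line with it. I settle it at z = 0.075 before pressing.

Request:
step_arm(slide=[[5,-5.5,40],[5,-5.5,80],[5,-5.5,88],[5,-5.5,88],[5,-5.5,88]], twist=[[0,0.8,-0.3],[0,0.8,-0.3],[0,0.8,-0.3],[0,0.8,-0.3],[0,0.8,-0.3]])

```text
clock: 17.98
ee_pos: [0.5494, -0.1367, 0.0781]
tool_rot: [180.0, -0.1, -1.7]
force: [0.2, 0.2, 0.1]
opening: 0.0209
finger_force: 50.0
```

```bash
python3 - <<'E'
import st
from look import *
print(delta([.548,-.1425,.040],[180,0,-2]))
d=cam("wrist");cv2.imwrite("pics/w6.png",d["color"][:,:,::-1])
E
```

```text
17.9833 [ 0.5494 -0.1367  0.0781] [179.9748  -0.1054  -1.7007] F [0.1851 0.1559 0.1195] T [-0.0157  0.1418 -0.073 ] j [-25.9571  32.7069  84.9055   0.0229  62.2811  65.733 ] 0.020894613874812642 49.99722182750702
(array([-1.3,  5.9, 38.1]), array([ 0.02, -0.11,  0.3 ]))
```

View pics/w6.png

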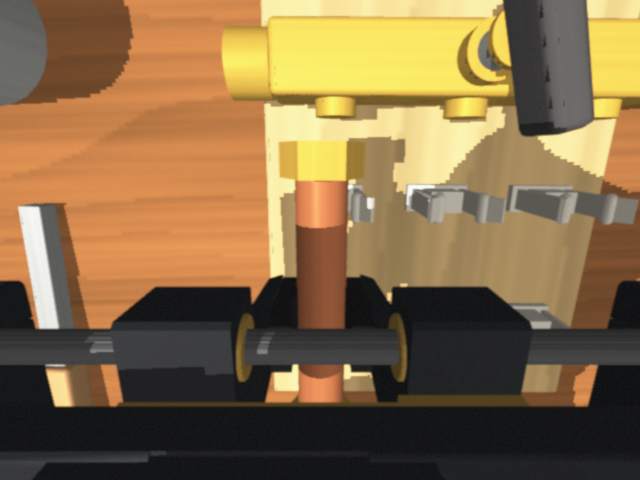

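The pipe axis (column 321) is about 6 mm left of the lane 3 port (column 335), which agrees with the pose reading. I shift it and settle.

Request:
step_arm(slide=[[-1,6,0],[-1,6,0],[-1,6,0],[-1,6,0],[-1,6,0],[-1,6,0]], twist=[[0,0,0.3],[0,0,0.3],[0,0,0.3],[0,0,0.3],[0,0,0.3],[0,0,0.3]])

```text
clock: 18.53
ee_pos: [0.5478, -0.1433, 0.0774]
tool_rot: [180.0, -0.1, -2.1]
force: [0.2, 0.3, -0.0]
opening: 0.0212
finger_force: 50.0
```

```bash
python3 - <<'E'
import st
from look import *
print(delta([.548,-.1425,.040],[180,0,-2]))
d=cam("wrist");h=hsv(d).astype(int);H,S,V=h[...,0],h[...,1],h[...,2]
m=(H>=20)&(H<=30)&(S>140)&(V>120)
for b in blobs(m[95:125],20): print(b[1],b[2]+[0,95], [px(d,b[2][0],b[2][1]+95,z)[:2] for z in(.045,.05)])
d=cam("scene");cv2.imwrite("pics/s6.png",cv2.resize(d["color"][235:345,140:300,::-1],None,fx=4,fy=4,interpolation=cv2.INTER_CUBIC))
E
```

```text
18.5333 [ 0.5478 -0.1433  0.0774] [179.968   -0.111   -2.0512] F [ 0.2249  0.3357 -0.0068] T [ 0.0189  0.147  -0.0294] j [-26.6395  32.7644  84.928    0.0193  62.1933  65.4028] 0.021177386731042983 49.99737739562988
(array([ 0.1, -0.8, 37.4]), array([ 0.03, -0.11, -0.05]))
[218   0  41   3  83] [238.6024  95.5663] [array([ 0.6411, -0.1045]), array([ 0.6403, -0.1057])]
[298   0  44  20 744] [320.3777 103.6599] [array([ 0.6359, -0.1452]), array([ 0.6353, -0.1452])]
[430   0  46  20 830] [451.347  103.9663] [array([ 0.6334, -0.2109]), array([ 0.6329, -0.2091])]
[574   0  36  20 635] [590.1055 103.7433] [array([ 0.6311, -0.2806]), array([ 0.6306, -0.2768])]
```

View pics/s6.png

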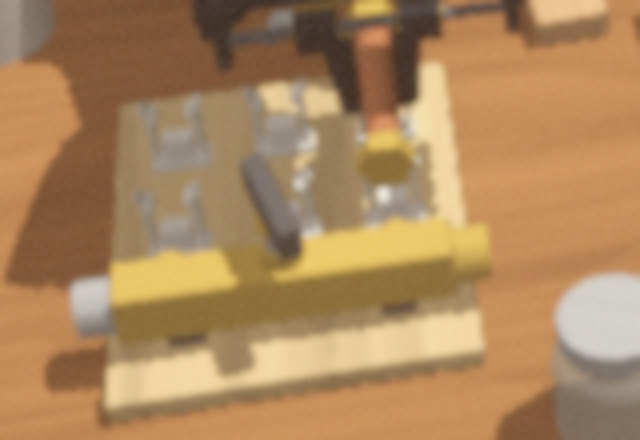

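The scene crop shows the pipe over lane 3 (at (385,110)), and the port measurement confirms the lane at y ≈ -0.1425. I press down.

Request:
step_arm(slide=[[0,-1,10],[0,-1,16],[0,-1,22],[0,-1,28],[0,-1,34],[0,-1,38],[0,-1,40],[0,-1,40]], twist=[[0,0,0],[0,0,0],[0,0,0],[0,0,0],[0,0,0],[0,0,0],[0,0,0],[0,0,0]])

```text
clock: 19.3
ee_pos: [0.5481, -0.1427, 0.0393]
tool_rot: [179.9, -0.2, -2.0]
force: [-7.6, -1.1, 23.9]
opening: 0.0209
finger_force: 50.0
```

```bash
python3 st.py
```

```text
19.3 [ 0.5481 -0.1427  0.0393] [179.8843  -0.1872  -2.0343] F [-7.5671 -1.0542 23.8762] T [ 0.0279  1.2964 -0.0357] j [-26.5556  35.768   87.0006  -0.0329  57.013   65.4968] 0.02089920957964229 50.00333905220032
```

Request:
step_arm(slide=[[0,0,2],[0,0,4],[0,0,4],[0,0,4]], twist=[[0,0,0],[0,0,0],[0,0,0],[0,0,0]])

```text
clock: 19.63
ee_pos: [0.5483, -0.1428, 0.039]
tool_rot: [179.8, -0.3, -2.0]
force: [-18.9, 4.1, 58.4]
opening: 0.021
finger_force: 50.0
```

```bash
python3 st.py
```

```text
19.6333 [ 0.5483 -0.1428  0.039 ] [179.8034  -0.33    -2.0182] F [-18.9016   4.1338  58.3983] T [ 0.671   3.0903 -0.026 ] j [-26.5477  35.7609  87.1011  -0.05    56.7562  65.4983] 0.020954402201632895 50.012444257736206
```

Request:
step_arm(slide=[[0,0,-2],[0,0,-5],[0,0,-5],[0,0,-5]], twist=[[0,0,0],[0,0,0],[0,0,0],[0,0,0]])

```text
clock: 19.97
ee_pos: [0.5481, -0.1427, 0.0394]
tool_rot: [179.9, -0.2, -2.0]
force: [-4.9, -0.1, 18.4]
opening: 0.0208
finger_force: 50.0
```

Request:
step_arm(slide=[[0,0,0],[0,0,0],[0,0,0],[0,0,0],[0,0,-30],[0,0,-70],[0,0,-110],[0,0,-150],[0,0,-150],[0,0,-150]], twist=[[0,0,0],[0,0,0],[0,0,0],[0,0,0],[0,0,0],[0,0,0],[0,0,0],[0,0,0],[0,0,0],[0,0,0]], fingers=-0.05)

```text
clock: 20.8
ee_pos: [0.5482, -0.1424, 0.1898]
tool_rot: [179.9, -0.3, -2.0]
force: [-0.8, 0.5, -0.6]
opening: 0.0418
finger_force: 0.0
```

```bash
python3 - <<'E'
import st
from meas import *
t=cam("top");o,h=objs(t);N=o["nuts"]
for i,a in enumerate(N):
    for j,b in enumerate(N):
        if i<j and .11<np.linalg.norm(a-b)<.14 and abs(a[0]-b[0])>.1:
            c=(a+b)/2;an=np.degrees(np.arctan((a-b)[1]/(a-b)[0]));print("pipe",c,np.linalg.norm(a-b),"ang",an,delta([*c,.083],[180,0,an]))
H,S,V=h[...,0],h[...,1],h[...,2]
for b in blobs((H>=21)&(H<=32)&(S>130)&(V>120),15,(392,195,475,262)): print("boardnut",b[1],b[2],px(t,*b[2],.055)[:2])
E
```

```text
20.8 [ 0.5482 -0.1424  0.1898] [179.8862  -0.3054  -2.047 ] F [-0.8472  0.5218 -0.5516] T [-0.0039  0.1659  0.0376] j [-26.5428  25.5408  76.6649   0.0236  77.4692  65.4995] 0.04176921117265454 0.0
pipe [0.4973 0.3301] 0.1269167322934481 ang 11.416333900699913 (array([ -67.2, -470.1,  104.6]), array([  0.03,  -0.09, -13.47]))
pipe [0.4865 0.431 ] 0.1264319143552459 ang -7.668777174475022 (array([ -81.6, -570.6,  104.5]), array([ 0.02, -0.09,  5.62]))
```

Request:
step_arm(slide=[[-67,-470,0],[-67,-470,0],[-67,-470,0],[-67,-470,0],[-67,-470,0],[-67,-470,0],[-67,-470,0],[-67,-470,0],[-67,-470,0],[-67,-470,0]], twist=[[0,0,-13.5],[0,0,-13.5],[0,0,-13.5],[0,0,-13.5],[0,0,-13.5],[0,0,-13.5],[0,0,-13.5],[0,0,-13.5],[0,0,-13.5],[0,0,-13.5]], fingers=0.1)

```text
clock: 21.68
ee_pos: [0.5024, 0.274, 0.1857]
tool_rot: [179.9, 0.1, 11.4]
force: [0.3, 0.2, 0.5]
opening: 0.0485
finger_force: 0.0
```

Request:
step_arm(slide=[[5,-58,0],[5,-58,0],[5,-58,100],[5,-58,100],[5,-58,100],[5,-58,100],[5,-58,100],[5,-58,100]], twist=[[0,0,0],[0,0,0],[0,0,0],[0,0,0],[0,0,0],[0,0,0],[0,0,0],[0,0,0]])

```text
clock: 22.35
ee_pos: [0.4977, 0.33, 0.0886]
tool_rot: [180.0, -0.1, 11.4]
force: [0.2, 0.5, -0.3]
opening: 0.0487
finger_force: 0.0
```

```bash
python3 - <<'E'
import st
from look import *
print(delta([.4973,.3302,.002],[180,0,11.4]))
E
```

```text
22.35 [0.4977 0.33   0.0886] [179.9608  -0.1449  11.4386] F [ 0.185   0.4888 -0.3041] T [-0.0151  0.1622 -0.0055] j [ 22.2256  34.4927  78.9613  -0.0716  66.411  100.8157] 0.04869681589735404 0.0
(array([-0.6, -0.3, 86.6]), array([ 0.04, -0.14,  0.04]))
```

Request:
step_arm(slide=[[0,0,40],[0,0,80],[0,0,84],[0,0,84],[0,0,84]], twist=[[0,0,0],[0,0,0],[0,0,0],[0,0,0],[0,0,0]])

```text
clock: 22.77
ee_pos: [0.4984, 0.3302, 0.0061]
tool_rot: [180.0, -0.2, 11.4]
force: [0.3, 0.7, 0.8]
opening: 0.0484
finger_force: 0.0
```

Request:
step_arm(slide=[[0,0,0],[0,0,0],[0,0,0],[0,0,0],[0,0,0],[0,0,0]], twist=[[0,0,0],[0,0,0],[0,0,0],[0,0,0],[0,0,0],[0,0,0]], fingers=-1, newtons=50)

```text
clock: 23.27
ee_pos: [0.4976, 0.33, 0.0047]
tool_rot: [180.0, -0.1, 11.4]
force: [-1.0, -0.5, 5.5]
opening: 0.0209
finger_force: 50.0
```

Request:
step_arm(slide=[[0,0,-40],[0,0,-80],[0,0,-120],[0,0,-160],[0,0,-160],[0,0,-160]], twist=[[0,0,0],[0,0,0],[0,0,0],[0,0,0],[0,0,0],[0,0,0]])

```text
clock: 23.77
ee_pos: [0.4976, 0.3302, 0.1657]
tool_rot: [180.0, -0.3, 11.5]
force: [0.0, -0.2, -1.9]
opening: 0.0208
finger_force: 50.0
```

```bash
python3 - <<'E'
import st
from look import *
print(delta([.542,-.2067,.16],[180,0,-2]))
E
```

```text
23.7667 [0.4976 0.3302 0.1657] [179.9936  -0.3176  11.4506] F [ 0.0075 -0.2096 -1.9082] T [-0.019   0.1915  0.0278] j [ 22.2484  29.7289  73.5272  -0.0677  76.4331 100.8135] 0.020795805479638548 49.99570906162262
(array([-63.1, 535. ,   5.5]), array([-0.03, -0.32, 13.45]))
```

Request:
step_arm(slide=[[-63,535,0],[-63,535,0],[-63,535,0],[-63,535,0],[-63,535,0],[-63,535,0],[-63,535,0],[-63,535,0],[-63,535,0],[-63,535,0]], twist=[[0,0,13.5],[0,0,13.5],[0,0,13.5],[0,0,13.5],[0,0,13.5],[0,0,13.5],[0,0,13.5],[0,0,13.5],[0,0,13.5],[0,0,13.5]])

```text
clock: 24.6
ee_pos: [0.5304, -0.0871, 0.1622]
tool_rot: [-179.9, 0.1, -2.1]
force: [1.8, -0.7, -0.9]
opening: 0.0205
finger_force: 50.0
```

Request:
step_arm(slide=[[14,121,0],[14,121,0],[14,121,0],[14,121,0],[14,121,0],[14,121,0],[14,121,0]], twist=[[0,0,0],[0,0,0],[0,0,0],[0,0,0],[0,0,0],[0,0,0],[0,0,0]])

```text
clock: 25.18
ee_pos: [0.5408, -0.2053, 0.1634]
tool_rot: [-180.0, 0.0, -2.0]
force: [-1.3, -0.1, -1.3]
opening: 0.021
finger_force: 50.0
```

```bash
python3 - <<'E'
import st
from look import *
print(delta([.542,-.2067,.077],[180,0,-2]))
E
```

```text
25.1833 [ 0.5408 -0.2053  0.1634] [-179.9539    0.0038   -1.9808] F [-1.2795 -0.0683 -1.2896] T [ 0.0398  0.1943 -0.0613] j [-32.5263  28.2254  76.6994   0.0391  75.1019  59.4444] 0.020984610266625625 49.993743896484375
(array([ 1.3,  1.4, 86.4]), array([-0.05,  0.  ,  0.02]))
```

Request:
step_arm(slide=[[1,1.4,30],[1,1.4,60],[1,1.4,86],[1,1.4,86],[1,1.4,86],[1,1.4,86]], twist=[[0,0,0],[0,0,0],[0,0,0],[0,0,0],[0,0,0],[0,0,0]])

```text
clock: 25.68
ee_pos: [0.543, -0.2079, 0.0799]
tool_rot: [179.9, -0.2, -2.0]
force: [1.2, -1.1, -1.1]
opening: 0.0206
finger_force: 50.0
```

```bash
python3 - <<'E'
import st
from look import *
print(delta([.542,-.2067,.037],[180,0,-2]))
d=cam("wrist");h=hsv(d).astype(int);H,S,V=h[...,0],h[...,1],h[...,2]
m=(H>=20)&(H<=30)&(S>140)&(V>120)
for b in blobs(m[95:125],20): print(b[1],b[2]+[0,95], px(d,b[2][0],b[2][1]+95,.047)[:2])
E
```

```text
25.6833 [ 0.543  -0.2079  0.0799] [179.9106  -0.2057  -1.9904] F [ 1.24   -1.0596 -1.1131] T [ 0.0525  0.1097 -0.0338] j [-32.6195  33.7701  82.2927   0.031   63.7147  59.3574] 0.020568643244626702 49.99371349811554
(array([-1.2, -1.2, 42.8]), array([ 0.09, -0.21,  0.01]))
[167   0  45  15 539] [189.5473 101.1058] [ 0.6346 -0.1441]
[299   0  23  15 296] [309.6284 101.5574] [ 0.6323 -0.2044]
[423   0  49  16 594] [448.1145 101.4192] [ 0.63  -0.274]
```

Port lines average to lane 2 at y ≈ -0.207. Pressing.

Request:
step_arm(slide=[[-1,-1,10],[-1,-1,16],[-1,-1,22],[-1,-1,28],[-1,-1,34],[-1,-1,40],[-1,-1,43],[-1,-1,46],[-1,-1,46]], twist=[[0,0,0],[0,0,0],[0,0,0],[0,0,0],[0,0,0],[0,0,0],[0,0,0],[0,0,0],[0,0,0]])

```text
clock: 26.48
ee_pos: [0.5418, -0.2072, 0.0371]
tool_rot: [179.9, -0.3, -2.0]
force: [-13.7, 8.6, 47.7]
opening: 0.0206
finger_force: 50.0
```

```bash
python3 st.py
```

```text
26.4833 [ 0.5418 -0.2072  0.0371] [179.8595  -0.2795  -2.0239] F [-13.6504   8.6198  47.7463] T [1.4531 2.2611 0.0268] j [-32.6261  36.9246  84.8508   0.0252  57.9124  59.3848] 0.020572680092517975 50.0044047832489
```

Request:
step_arm(slide=[[0,0,-3],[0,0,-6],[0,0,-6]], twist=[[0,0,0],[0,0,0],[0,0,0]])

```text
clock: 26.73
ee_pos: [0.5411, -0.2071, 0.0381]
tool_rot: [180.0, -0.1, -2.1]
force: [-0.1, 1.3, -2.7]
opening: 0.0208
finger_force: 50.0
```

Request:
step_arm(slide=[[0,0,0],[0,0,0],[0,0,0],[0,0,0],[0,0,-30],[0,0,-70],[0,0,-110],[0,0,-150],[0,0,-150],[0,0,-150]], twist=[[0,0,0],[0,0,0],[0,0,0],[0,0,0],[0,0,0],[0,0,0],[0,0,0],[0,0,0],[0,0,0],[0,0,0]], fingers=-0.05)

```text
clock: 27.57
ee_pos: [0.5417, -0.2075, 0.1902]
tool_rot: [179.8, -0.3, -2.1]
force: [-0.3, -0.2, -1.1]
opening: 0.0419
finger_force: 0.0
```

```bash
python3 - <<'E'
import st
from meas import *
t=cam("top");o,h=objs(t);N=o["nuts"]
for i,a in enumerate(N):
    for j,b in enumerate(N):
        if i<j and .11<np.linalg.norm(a-b)<.14 and abs(a[0]-b[0])>.1:
            c=(a+b)/2;an=np.degrees(np.arctan((a-b)[1]/(a-b)[0]));print("pipe",c,np.linalg.norm(a-b),"ang",an,delta([*c,.083],[180,0,an]))
E
```

```text
27.5667 [ 0.5417 -0.2075  0.1902] [179.8343  -0.3289  -2.0504] F [-0.3251 -0.2064 -1.15  ] T [-0.0094  0.1512 -0.0211] j [-32.6586  26.8149  74.382    0.0253  78.4357  59.3873] 0.04194747929967179 0.0
pipe [0.4866 0.4311] 0.12638777169049334 ang -7.9477665215438495 (array([ -77.4, -635.8,  104.6]), array([ 0.03, -0.12,  5.89]))
```

Request:
step_arm(slide=[[-77,-636,0],[-77,-636,0],[-77,-636,0],[-77,-636,0],[-77,-636,0],[-77,-636,0],[-77,-636,0],[-77,-636,0],[-77,-636,0],[-77,-636,0]], twist=[[0,0,5.9],[0,0,5.9],[0,0,5.9],[0,0,5.9],[0,0,5.9],[0,0,5.9],[0,0,5.9],[0,0,5.9],[0,0,5.9],[0,0,5.9]], fingers=0.1)

```text
clock: 28.45
ee_pos: [0.5046, 0.2099, 0.1861]
tool_rot: [179.9, 0.1, -8.0]
force: [0.5, 0.0, -0.7]
opening: 0.0485
finger_force: 0.0
```

Request:
step_arm(slide=[[-49,-218,0],[-49,-218,0],[-49,-218,0],[-49,-218,0],[-49,-218,0],[-49,-218,0],[-49,-218,50],[-49,-218,100],[-49,-218,100],[-49,-218,100]], twist=[[0,0,0],[0,0,0],[0,0,0],[0,0,0],[0,0,0],[0,0,0],[0,0,0],[0,0,0],[0,0,0],[0,0,0]])

```text
clock: 29.28
ee_pos: [0.4849, 0.4291, 0.081]
tool_rot: [179.5, 0.5, -7.9]
force: [-0.2, 0.3, 0.2]
opening: 0.0484
finger_force: 0.0
```

```bash
python3 - <<'E'
import st
from look import *
print(delta([.4866,.431,.002],[180,0,-7.8]))
E
```

```text
29.2833 [0.4849 0.4291 0.081 ] [179.5304   0.4504  -7.9494] F [-0.2256  0.2878  0.2281] T [ 0.0298  0.2171 -0.0014] j [ 31.0825  39.608   69.6335  -0.0856  71.4041 129.0578] 0.048432364707158664 0.0
(array([ 2. , -2.7, 79. ]), array([ 0.47,  0.45, -0.15]))
```

Request:
step_arm(slide=[[1,-2,40],[1,-2,78],[1,-2,78],[1,-2,78],[1,-2,78]], twist=[[0.2,0.2,0],[0.2,0.2,0],[0.2,0.2,0],[0.2,0.2,0],[0.2,0.2,0]])

```text
clock: 29.7
ee_pos: [0.4901, 0.433, 0.0122]
tool_rot: [-179.7, -0.4, -8.0]
force: [-0.1, 0.1, 0.7]
opening: 0.0483
finger_force: 0.0
```

Request:
step_arm(slide=[[0,0,0],[0,0,0],[0,0,0],[0,0,0],[0,0,0],[0,0,0]], twist=[[0,0,0],[0,0,0],[0,0,0],[0,0,0],[0,0,0],[0,0,0]], fingers=-1, newtons=50)

```text
clock: 30.2
ee_pos: [0.4893, 0.4326, 0.0107]
tool_rot: [-179.8, -0.4, -8.0]
force: [-1.6, -0.5, 6.5]
opening: 0.0206
finger_force: 50.0
```

Request:
step_arm(slide=[[0,0,-40],[0,0,-80],[0,0,-120],[0,0,-160],[0,0,-160],[0,0,-160]], twist=[[0,0,0],[0,0,0],[0,0,0],[0,0,0],[0,0,0],[0,0,0]])

```text
clock: 30.7
ee_pos: [0.4886, 0.4325, 0.172]
tool_rot: [-179.7, -0.5, -7.9]
force: [0.4, 0.0, -1.8]
opening: 0.0208
finger_force: 50.0
```

```bash
python3 - <<'E'
import st
from look import *
print(delta([.543,-.2705,.16],[180,0,-2]))
E
```

```text
30.7 [0.4886 0.4325 0.172 ] [-179.6535   -0.497    -7.9495] F [ 0.4411  0.0478 -1.7924] T [0.0351 0.1661 0.0199] j [ 31.1564  34.6872  63.1131  -0.0451  81.5955 129.1108] 0.02080711524764052 49.99888837337494
(array([151. , 688.8,   9.2]), array([-0.32, -0.51, -5.95]))
```

Request:
step_arm(slide=[[151,689,0],[151,689,0],[151,689,0],[151,689,0],[151,689,0],[151,689,0],[151,689,0],[151,689,0],[151,689,0],[151,689,0]], twist=[[-0.3,-0.5,-6],[-0.3,-0.5,-6],[-0.3,-0.5,-6],[-0.3,-0.5,-6],[-0.3,-0.5,-6],[-0.3,-0.5,-6],[-0.3,-0.5,-6],[-0.3,-0.5,-6],[-0.3,-0.5,-6],[-0.3,-0.5,-6]])

```text
clock: 31.53
ee_pos: [0.5191, 0.0148, 0.1673]
tool_rot: [179.9, 0.4, -2.0]
force: [1.6, 0.4, -0.4]
opening: 0.021
finger_force: 50.0
```

Request:
step_arm(slide=[[32,286,0],[32,286,0],[32,286,0],[32,286,0],[32,286,0],[32,286,0],[32,286,0],[32,286,0],[32,286,0],[32,286,0]], twist=[[0,0,0],[0,0,0],[0,0,0],[0,0,0],[0,0,0],[0,0,0],[0,0,0],[0,0,0],[0,0,0],[0,0,0]])

```text
clock: 32.37
ee_pos: [0.5418, -0.2695, 0.1679]
tool_rot: [-180.0, 0.3, -2.0]
force: [-0.4, 0.0, -0.2]
opening: 0.0208
finger_force: 50.0
```

```bash
python3 - <<'E'
import st
from look import *
print(delta([.5445,-.2707,.082],[180,0,-2]))
E
```

```text
32.3667 [ 0.5418 -0.2695  0.1679] [-179.9941    0.346    -1.9615] F [-0.3591  0.036  -0.2163] T [0.0161 0.1125 0.057 ] j [-37.5569  30.6258  71.4839  -0.2008  78.1752  54.4463] 0.020794055694455246 49.997915625572205
(array([ 3.3,  1.2, 85.9]), array([-0.01,  0.35,  0.04]))
```

Request:
step_arm(slide=[[2,1,40],[2,1,80],[2,1,86],[2,1,86],[2,1,86],[2,1,86]], twist=[[0,0.2,0],[0,0.2,0],[0,0.2,0],[0,0.2,0],[0,0.2,0],[0,0.2,0]])

```text
clock: 32.87
ee_pos: [0.5451, -0.2716, 0.0859]
tool_rot: [179.8, -0.2, -1.9]
force: [-0.4, -0.5, -0.5]
opening: 0.0208
finger_force: 50.0
```

```bash
python3 - <<'E'
import st
from look import *
print(delta([.5445,-.2705,.043],[180,0,-2]))
d=cam("wrist");h=hsv(d).astype(int);H,S,V=h[...,0],h[...,1],h[...,2]
m=(H>=20)&(H<=30)&(S>140)&(V>120)
for b in blobs(m[95:125],20): print(b[1],b[2]+[0,95], px(d,b[2][0],b[2][1]+95,.047)[:2])
cv2.imwrite("pics/w7.png",d["color"][:,:,::-1])
E
```

```text
32.8667 [ 0.5451 -0.2716  0.0859] [179.7542  -0.182   -1.9104] F [-0.3813 -0.5491 -0.5377] T [ 0.0298  0.174  -0.0304] j [-37.5716  35.6181  77.1489  -0.1018  66.9419  54.3788] 0.02080405727785759 49.99777793884277
(array([-0.8, -1.3, 42.9]), array([ 0.25, -0.18,  0.09]))
[   0    0  128   25 1402] [ 65.674  103.6277] [ 0.6383 -0.1413]
[ 186    0  198   26 2222] [280.7232 103.8735] [ 0.6346 -0.2529]
```

View pics/w7.png

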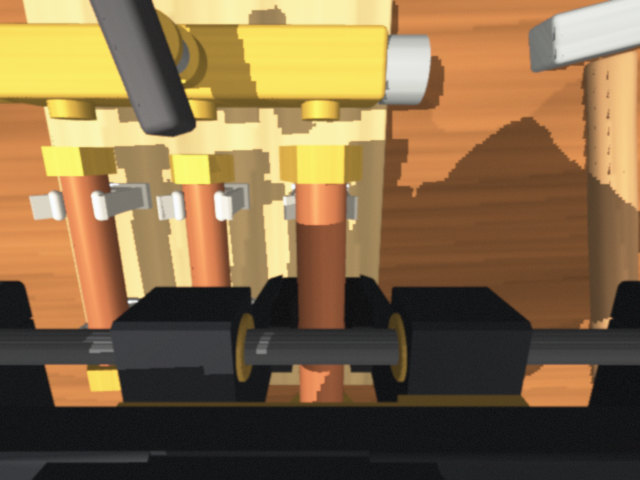

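The picture shows pipes seated in lanes 3 (90,230) and 2 (205,230). The third pipe, at column 321, lines up with its port at (320,110). Pressing.

Request:
step_arm(slide=[[-1,-1,10],[-1,-1,16],[-1,-1,22],[-1,-1,28],[-1,-1,34],[-1,-1,40],[-1,-1,44],[-1,-1,46],[-1,-1,46]], twist=[[0.2,0,0],[0.2,0,0],[0.2,0,0],[0.2,0,0],[0.2,0,0],[0.2,0,0],[0.2,0,0],[0.2,0,0],[0.2,0,0]])

```text
clock: 33.67
ee_pos: [0.5436, -0.271, 0.0428]
tool_rot: [179.9, -0.2, -1.9]
force: [-15.1, 8.1, 46.7]
opening: 0.0202
finger_force: 50.0
```

```bash
python3 st.py
```

```text
33.6667 [ 0.5436 -0.271   0.0428] [179.899   -0.1974  -1.9244] F [-15.1337   8.0942  46.6824] T [1.3836 2.3134 0.0056] j [-37.6674  38.5834  79.7242   0.0379  61.4732  54.2392] 0.020190037506914945 50.01437723636627
```

Request:
step_arm(slide=[[0,0,-3],[0,0,-6],[0,0,-6]], twist=[[0,0,0],[0,0,0],[0,0,0]])

```text
clock: 33.92
ee_pos: [0.5431, -0.2709, 0.0435]
tool_rot: [-180.0, -0.0, -2.0]
force: [-0.1, -0.6, -0.9]
opening: 0.0206
finger_force: 50.0
```

Request:
step_arm(slide=[[0,0,0],[0,0,0],[0,0,0],[0,0,0],[0,0,-40],[0,0,-80],[0,0,-120],[-40,-40,-160],[-50,-60,-200],[-50,-60,-230]], twist=[[0,0,0],[0,0,0],[0,0,0],[0,0,0],[0,0,0],[0,0,0],[0,0,0],[0,0,0],[0,0,0],[0,0,0]], fingers=-0.05)

```text
clock: 34.75
ee_pos: [0.4958, -0.2109, 0.2598]
tool_rot: [-179.8, 0.2, -1.9]
force: [1.7, -0.1, 0.9]
opening: 0.042
finger_force: 0.0
```

```bash
python3 - <<'E'
import st
from look import *
w=cam("wrist");s=cam("scene");cv2.imwrite("pics/w8.png",np.hstack([cv2.resize(w["color"][20:300,150:470],(400,350)),cv2.resize(s["color"][245:345,150:280],(400,350))])[:,:,::-1])
E
```

```text
34.75 [ 0.4958 -0.2109  0.2598] [-179.7797    0.1847   -1.9298] F [ 1.6628 -0.0596  0.9349] T [ 0.0324  0.1539 -0.0212] j [-35.679   19.962   73.6691   0.0807  86.6449  56.2463] 0.04198152276800034 0.0
```

View pics/w8.png

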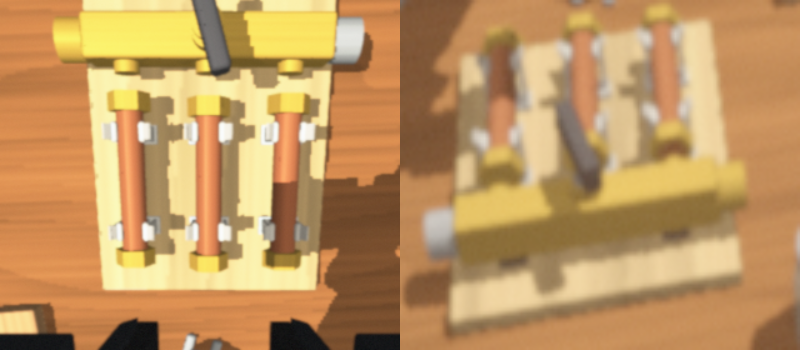

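All three pipes are seated, with the clip lips over the tubes at both ends. Seating heights agree at 47.1–47.5 mm for a nominal 48. Now the screw back-off.

```bash
python3 - <<'E'
import st
from look import *
d=cam("wrist");h=hsv(d).astype(int);H,S,V=h[...,0],h[...,1],h[...,2]
b=max(blobs((S<70)&(V<110),50,(290,0,350,90)),key=lambda b:b[1][4])
ys,xs=np.nonzero(b[3]);r=cv2.minAreaRect(np.c_[xs,ys].astype(np.float32));print(r,b[1])
C=np.array([px(d,*q,.112)[:2] for q in cv2.boxPoints(r)]);print(C,C.mean(0))
print(delta([.6535,-.211,.15],[180,0,11]))
E
```

```text
34.85 [ 0.4985 -0.2125  0.266 ] [179.7395  -0.5349  -1.8688] F [ 0.9688  0.4608 -0.007 ] T [0.0057 0.0972 0.0089] j [-35.6477  19.6817  73.0839   0.081   86.6449  56.2179] 0.04205255147401445 0.0
((312.6010437011719, 42.18394088745117), (91.05770111083984, 16.440265655517578), 75.25643920898438) [294   0  37  88 567]
[[ 0.68   -0.196 ]
 [ 0.6824 -0.2087]
 [ 0.6181 -0.2253]
 [ 0.6153 -0.212 ]] [ 0.649  -0.2105]
(array([154.5,  -7.3, 113.4]), array([  0.15,  -0.29, -12.9 ]))
```

Request:
step_arm(slide=[[154,-7,0],[154,-7,0],[154,-7,0],[154,-7,0],[154,-7,100],[154,-7,113],[154,-7,113],[154,-7,113],[154,-7,113]], twist=[[0,0,-14],[0,0,-14],[0,0,-14],[0,0,-14],[0,0,-14],[0,0,-14],[0,0,-14],[0,0,-14],[0,0,-14]], fingers=0.1)

```text
clock: 35.65
ee_pos: [0.6516, -0.2113, 0.1448]
tool_rot: [-179.8, 0.2, 12.0]
force: [-0.1, 0.2, 0.4]
opening: 0.0489
finger_force: 0.0
```

```bash
python3 - <<'E'
import st
from look import *
print(delta([.6535,-.211,.085],[180,0,12]))
E
```

```text
35.65 [ 0.6516 -0.2113  0.1448] [-179.7652    0.1675   12.0315] F [-0.1053  0.1686  0.373 ] T [-0.0399  0.1655 -0.0096] j [-27.8744  39.583   58.1411   0.0732  82.555   50.0848] 0.048908457201383794 0.0
(array([ 2.1,  0.3, 59.8]), array([-0.23,  0.17,  0.03]))
```

Request:
step_arm(slide=[[1,0,30],[1,0,59],[1,0,59],[1,0,59]], twist=[[-0.2,0,0],[-0.2,0,0],[-0.2,0,0],[-0.2,0,0]])

```text
clock: 35.98
ee_pos: [0.6534, -0.2114, 0.089]
tool_rot: [179.9, -0.1, 12.0]
force: [0.2, -0.1, 0.5]
opening: 0.0485
finger_force: 0.0
```

Request:
step_arm(slide=[[0,0,0],[0,0,0],[0,0,0],[0,0,0],[0,0,0],[0,0,0]], twist=[[0,0,0],[0,0,0],[0,0,0],[0,0,0],[0,0,0],[0,0,0]], fingers=-1, newtons=25)

```text
clock: 36.48
ee_pos: [0.6532, -0.2111, 0.0884]
tool_rot: [179.8, -0.1, 12.1]
force: [-1.5, 1.1, 2.6]
opening: 0.0142
finger_force: 25.0
```

```bash
python3 st.py
```

```text
36.4833 [ 0.6532 -0.2111  0.0884] [179.8404  -0.0666  12.054 ] F [-1.4587  1.1003  2.6309] T [0.0773 0.2599 0.0409] j [-27.7348  42.4101  62.2081  -0.0827  75.2285  50.2322] 0.014233866513142103 24.989584082266845
```

Request:
step_arm(slide=[[0,0,0],[0,0,0],[0,0,0]], twist=[[0,0,2],[0,0,4],[0,0,4]])

```text
clock: 36.73
ee_pos: [0.6532, -0.2111, 0.0884]
tool_rot: [179.8, -0.1, 8.0]
force: [-1.2, -0.2, 4.7]
opening: 0.015
finger_force: 26.6
```

```bash
python3 st.py
```

```text
36.7333 [ 0.6532 -0.2111  0.0884] [179.8318  -0.0695   8.0357] F [-1.1653 -0.2139  4.6696] T [-0.0005  0.2472  0.5387] j [-27.7277  42.4129  62.203   -0.0991  75.2294  54.2619] 0.015014682146261282 26.594825660577044
```

Request:
step_arm(slide=[[0,0,0],[0,0,0],[0,0,0],[0,0,0],[0,0,0],[0,0,0],[0,0,0],[0,0,0],[0,0,0],[0,0,0]], twist=[[0,0,-6],[0,0,-12],[0,0,-18],[0,0,-24],[0,0,-30],[0,0,-36],[0,0,-42],[0,0,-48],[0,0,-54],[0,0,-60]])

```text
clock: 37.57
ee_pos: [0.6533, -0.2112, 0.0884]
tool_rot: [179.8, 0.1, 68.4]
force: [-0.2, 0.9, 3.0]
opening: 0.014
finger_force: 24.9
```

Request:
step_arm(slide=[[0,0,0],[0,0,0],[0,0,0],[0,0,0],[0,0,0],[0,0,0],[0,0,0],[0,0,0]], twist=[[0,0,-6],[0,0,-12],[0,0,-18],[0,0,-24],[0,0,-30],[0,0,-33],[0,0,-33],[0,0,-33]])

```text
clock: 38.23
ee_pos: [0.6533, -0.2112, 0.0884]
tool_rot: [179.9, 0.2, 101.0]
force: [0.7, -0.2, 5.2]
opening: 0.0141
finger_force: 25.0
```

```bash
python3 st.py
```

```text
38.2333 [ 0.6533 -0.2112  0.0884] [179.904    0.1761 100.9726] F [ 0.6673 -0.2316  5.1555] T [-0.0335 -0.056   0.0817] j [-27.7389  42.4178  62.1951  -0.08    75.202  -38.6913] 0.014119682120674526 24.981323310181267
```

Request:
step_arm(slide=[[0,0,0],[0,0,0],[0,0,0],[0,0,0],[0,0,-40],[0,0,-80],[0,0,-120],[0,0,-160],[0,0,-160],[0,0,-160]], twist=[[0,0,0],[0,0,0],[0,0,0],[0,0,0],[0,0,0],[0,0,0],[0,0,0],[0,0,0],[0,0,0],[0,0,0]], fingers=0.1)

```text
clock: 39.07
ee_pos: [0.6533, -0.2108, 0.2498]
tool_rot: [179.8, 0.3, 101.0]
force: [0.1, 0.3, -1.3]
opening: 0.0484
finger_force: 0.0
```

```bash
cat > fil.py <<'E'
from look import *
np.set_printoptions(precision=4,suppress=True)
def files(d):
    h=hsv(d).astype(int);H,S,V=h[...,0],h[...,1],h[...,2];out=[]
    roi=(275,195,352,295)
    hs=blobs((H>=16)&(H<=23)&(S<135)&(V>170),60,roi);ss=blobs((S<40)&(V>120),60,roi)
    def c(b,z):
        ys,xs=np.nonzero(b[3]);return px(d,*cv2.minAreaRect(np.c_[xs,ys].astype(np.float32))[0],z)[:2]
    for s in ss:
        for q in hs:
            a,b=c(s,.012),c(q,.018)
            if .075<np.linalg.norm(a-b)<.105:
                u=(a-b)/np.linalg.norm(a-b);out.append((a,b,u,np.degrees(np.arctan2(u[1],u[0]))))
    return out
E
python3 - <<'E'
import st
from fil import *
d=cam("top")
for a,b,u,an in files(d):
    g=b+u*.015; print("file shank",a,"handle",b,"ang",an,"grasp",g,delta([*g,.1],[180,0,an]))
h=hsv(d).astype(int);m=((h[...,1]<60)&(h[...,2]>50))
b=max(blobs(m,100,(305,150,350,200)),key=lambda b:b[1][4]);x,y,w,hh,a=b[1];print(b[1])
ys,xs=np.nonzero(b[3])
# rim: upper arc contour
c=cv2.findContours(b[3].astype(np.uint8),0,1)[0][0][:,0].astype(float);c=c[c[:,1]<y+w*.5]
A=np.c_[2*c,np.ones(len(c))];s=np.linalg.lstsq(A,(c**2).sum(1),rcond=None)[0];print("rim px",s[:2],np.sqrt(s[2]+s[0]**2+s[1]**2),px(d,s[0]+.5,s[1]+.5,.11),"r",np.linalg.norm(px(d,s[0],s[1],.11)-px(d,s[0]+np.sqrt(s[2]+s[0]**2+s[1]**2),s[1],.11)))
s2=cam("scene");h=hsv(s2).astype(int)
cv2.imwrite("pics/s9.png",np.hstack([cv2.resize(d["color"][130:300,180:400],(440,340)),cv2.resize(s2["color"][230:350,280:420],(396,340))])[:,:800,::-1])
print("tbar?")
E
```

```text
39.0667 [ 0.6533 -0.2108  0.2498] [179.777    0.286  101.0351] F [ 0.1344  0.3234 -1.3378] T [-0.081   0.0175 -0.0003] j [-27.7132  35.9186  47.9839  -0.0839  95.7445 -38.7576] 0.04843005454684856 0.0
[ 312  156   34   41 1088]
rim px [328.2534 171.8301] 16.255129455692593 [0.6851 0.0631 0.11  ] r 0.04058711328055638
tbar?
```

View pics/s9.png

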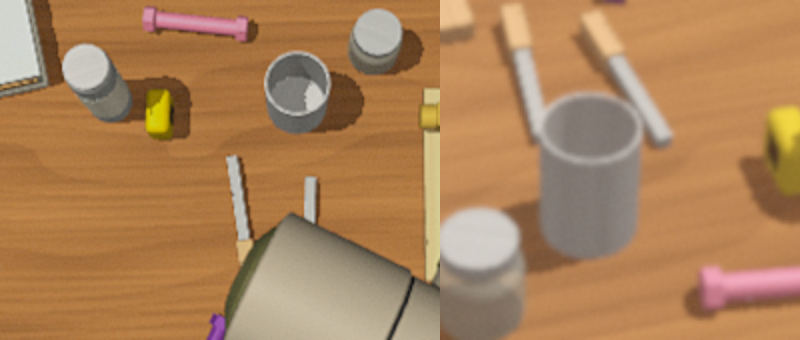

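The can's rim is at (298,82) in the left half, giving centre (0.685, 0.063) and radius 40.6 mm, as given. The arm hides the file handles, so I move to a point over the files and measure with the wrist camera.

Request:
step_arm(slide=[[348,-160,0],[348,-160,0],[348,-160,0],[348,-160,0],[348,-160,0],[348,-160,0],[348,-160,0],[348,-160,0],[348,-160,0],[348,-160,0]], twist=[[0,0,7],[0,0,14],[0,0,21],[0,0,28],[0,0,35],[0,0,42],[0,0,49],[0,0,56],[0,0,63],[0,0,70]])

```text
clock: 40.0
ee_pos: [0.4253, 0.1033, 0.2455]
tool_rot: [-180.0, 0.2, 31.2]
force: [1.1, -0.5, 0.1]
opening: 0.0486
finger_force: 0.0
```

Request:
step_arm(slide=[[0,0,0],[0,0,0],[0,0,0],[0,0,0],[0,0,0],[0,0,0]], twist=[[0,0,7],[0,0,14],[0,0,21],[0,0,25],[0,0,25],[0,0,25]])

```text
clock: 40.5
ee_pos: [0.4286, 0.1002, 0.2457]
tool_rot: [179.9, 0.1, 6.5]
force: [0.1, 0.1, 0.1]
opening: 0.0487
finger_force: 0.0
```

```bash
cat > filw.py <<'E'
from fil import *
def wfiles(d):
    h=hsv(d).astype(int);H,S,V=h[...,0],h[...,1],h[...,2]
    c=lambda b,z:px(d,*cv2.minAreaRect(np.argwhere(b[3])[:,::-1].astype(np.float32))[0],z)[:2]
    out=[]
    for n,m,z in(("shank",(S<45)&(V>130),.012),("handle",(H>=14)&(H<=24)&(S<140)&(V>175),.016)):
        for b in blobs(cv2.morphologyEx(m.astype(np.uint8),cv2.MORPH_OPEN,np.ones((3,3))),250):
            r=cv2.minAreaRect(np.argwhere(b[3])[:,::-1].astype(np.float32));q=[px(d,*p,z)[:2] for p in cv2.boxPoints(r)]
            out.append((n,b[1],c(b,z),np.linalg.norm(q[0]-q[1]),np.linalg.norm(q[1]-q[2])))
    return out
E
python3 - <<'E'
import st
from filw import *
print("TOP")
for f in files(cam("top")): print(f)
print("WRIST")
for o in wfiles(cam("wrist")): print(*o)
E
```

```text
40.5 [0.4286 0.1002 0.2457] [179.8994   0.119    6.492 ] F [0.0626 0.1103 0.1237] T [-0.0346  0.1063 -0.0082] j [-2.2532 10.4383 89.5949 -0.1194 80.0692 81.2753] 0.048684989999116905 0.0
TOP
WRIST
shank [ 282   18   18  120 1683] [0.5628 0.1479] 0.014335955804701284 0.11435918833720755
shank [ 360   64   34  113 1575] [0.5316 0.0528] 0.11504637097785178 0.014915151698542786
shank [554  67  44  28 689] [ 0.5922 -0.1502] 0.04666447847033685 0.023841082546833082
shank [610  71  30  35 696] [ 0.5927 -0.2025] 0.030239546249788054 0.03409626035626999
shank [531 154  37  18 516] [ 0.5082 -0.1458] 0.01779626637417579 0.040285794223778044
shank [581 160  40  21 583] [ 0.5058 -0.2056] 0.019103223104799363 0.04487079842691354
shank [208 350  65   7 313] [0.2279 0.184 ] 0.08307190205494028 0.008918095692848292
handle [569  29  28  47 418] [ 0.6186 -0.1442] 0.044109013919411535 0.015388600889848673
handle [612  35  28  48 570] [ 0.6187 -0.1905] 0.02716026539928364 0.044718369802162275
handle [ 584   87   36   90 1153] [ 0.5477 -0.1892] 0.08909998083275632 0.01997205672934359
handle [608 104  29  60 515] [ 0.5464 -0.2128] 0.061372913186247206 0.012221133762685651
handle [ 283  137   22   61 1208] [0.472  0.1368] 0.021785927147594232 0.06540974961521553
handle [498 156  28  61 759] [ 0.4784 -0.1105] 0.06609513409348662 0.02495441380425781
handle [ 345  175   30   59 1155] [0.4402 0.0581] 0.06730200285082294 0.023236253114616478
handle [519 181  37  41 870] [ 0.4645 -0.1434] 0.043540614818789916 0.03689690658431262
handle [ 384  225   48   72 1908] [ 0.3799 -0.0073] 0.08367516707667023 0.051368580356146894
```

Request:
step_arm(slide=[[62,-31,40],[62,-31,80],[62,-31,120],[62,-31,160],[62,-31,200],[62,-31,220],[62,-31,238],[62,-31,240],[62,-31,240],[62,-31,240]], twist=[[0,0,-0.3],[0,0,-0.3],[0,0,-0.3],[0,0,-0.3],[0,0,-0.3],[0,0,-0.3],[0,0,-0.3],[0,0,-0.3],[0,0,-0.3],[0,0,-0.3]])

```text
clock: 41.43
ee_pos: [0.4883, 0.1374, 0.0079]
tool_rot: [179.9, -0.1, 6.7]
force: [0.6, 0.1, 0.7]
opening: 0.0484
finger_force: 0.0
```

Request:
step_arm(slide=[[0,0,0],[0,0,0],[0,0,0],[0,0,0],[0,0,0],[0,0,0]], twist=[[0,0,0],[0,0,0],[0,0,0],[0,0,0],[0,0,0],[0,0,0]], fingers=-1, newtons=60)

```text
clock: 41.93
ee_pos: [0.4878, 0.1374, 0.0074]
tool_rot: [179.9, -0.1, 6.7]
force: [-1.4, -0.7, 6.4]
opening: 0.0213
finger_force: 60.0
```

Request:
step_arm(slide=[[0,0,-40],[0,0,-80],[0,0,-120],[0,0,-160],[0,0,-200],[0,0,-240],[0,0,-270],[0,0,-270]], twist=[[0,0,0],[0,0,0],[0,0,0],[0,0,0],[0,0,0],[0,0,0],[0,0,0],[0,0,0]])

```text
clock: 42.6
ee_pos: [0.4887, 0.1381, 0.2828]
tool_rot: [179.8, -0.6, 6.7]
force: [0.6, -0.1, -0.5]
opening: 0.0213
finger_force: 60.0
```

```bash
python3 st.py
```

```text
42.6 [0.4887 0.1381 0.2828] [179.8314  -0.6468   6.6746] F [ 0.6227 -0.0651 -0.5137] T [-0.0513  0.163   0.0054] j [ 2.4637 15.5711 76.3455 -0.1208 87.426  85.7949] 0.021341639385561523 59.986910820007324
```

Request:
step_arm(slide=[[0,0,0],[0,0,0],[0,0,0],[0,0,0],[0,0,0],[0,0,0],[0,0,0]], twist=[[20,20,0],[20,20,0],[20,20,0],[20,20,0],[20,20,0],[20,20,0],[20,20,0]])

```text
clock: 43.18
ee_pos: [0.4875, 0.1378, 0.2767]
tool_rot: [-159.4, -19.5, 3.1]
force: [-0.4, -0.6, -0.1]
opening: 0.0215
finger_force: 60.0
```

```bash
cat > kin.py <<'E'
from look import *
from scipy.optimize import least_squares
E=lambda s,a:R.from_euler(s,a,degrees=True)
def fk(j,k):
    a1,d,h,a2,a3,e,L=k
    A=E('z',j[0]);B=A*E('y',j[1]);C=B*E('y',j[2]);T=C*E('z',j[3])*E('y',j[4])*E('z',j[5])*E('z',k0)
    return A.apply([a1,d,h])+B.apply([0,0,a2])+C.apply([e,0,a3])+T.apply([0,0,L]),T
k0=-90
S=[([58.711,21.840,74.3845,-.0007,83.859,-12.337],[.17849,.51993,.23815]),([-29.7325,29.388,51.906,0,98.7227,-63.976],[.60172,-.20836,.29929]),
([-32.1454,26.6633,58.2726,-.0212,94.8939,52.8298],[.5707,-.22,.2884]),([13.0615,27.0385,76.9842,-.0345,74.8976,96.6069],[.5231,.2418,.1735]),
([-26.6395,32.7644,84.928,.0193,62.1933,65.4028],[.5478,-.1433,.0774]),([-27.7389,42.4178,62.1951,-.08,75.202,-38.6913],[.6533,-.2112,.0884]),
([-27.7132,35.9186,47.9839,-.0839,95.7445,-38.7576],[.6533,-.2108,.2498]),([-2.2532,10.4383,89.5949,-.1194,80.0692,81.2753],[.4286,.1002,.2457]),([2.4637,15.5711,76.3455,-.1208,87.426,85.7949],[.4887,.1381,.2828])]
E
python3 - <<'E'
import st
from kin import *
s=read_state();S.append((list(s["joint_pos"]),list(s["ee_pos"])))
f=lambda k:np.concatenate([fk(j,k)[0]-p for j,p in S])
r=least_squares(f,[0,.117,.3,.4,.35,0.05,.25]);print(r.x,abs(r.fun).max())
_,T=fk(S[-1][0],r.x);print(T.as_euler('xyz',degrees=True),s["tool_rot"])
np.save("k.npy",r.x)
E
```

```text
43.1833 [0.4875 0.1378 0.2767] [-159.4326  -19.492     3.1162] F [-0.3689 -0.5653 -0.1147] T [-0.3204  0.4157  0.0014] j [-10.0579   7.866   92.5584  26.5386  67.6592  65.604 ] 0.02152392286024569 59.98691976070404
[-0.0001  0.1175  0.1302  0.5371  0.3508  0.103   0.2501] 5.409528801933461e-05
[ 159.4326   19.492  -176.8838] [-159.4326  -19.492     3.1162]
```

```bash
sed -i 's/^k0=-90/k0=90/' kin.py; cat >> kin.py <<'E'
K=np.load("k.npy") if __import__("os").path.exists("k.npy") else None
LO=np.array([-178.18,-50.72,12.68,-81.47,9.98,-165.26])+2;HI=np.array([178.18,133.34,142.11,261.47,163.14,165.26])-2
def ik(p,T,q0):
    def f(q):
        a,t=fk(q,K);return np.r_[(a-p)*10,(t.inv()*T).as_rotvec()]
    r=least_squares(f,np.clip(q0,LO+.1,HI-.1),bounds=(LO,HI));return r.x,abs(r.fun).max()
CAN=np.array([.685,.063])
def pose(az,th,tipz,off,g=.132,sgn=1):
    "TCP pose with file (tip along sgn*tool x) leaning; tip at can centre+off along az"
    a=np.radians(az);u=np.array([np.cos(a),np.sin(a),0]);t=np.radians(th)
    d=u*np.sin(t)-np.array([0,0,np.cos(t)]);tip=-u*np.cos(t)-np.array([0,0,np.sin(t)])
    x=sgn*tip;T=R.from_matrix(np.c_[x,np.cross(d,x),d]);P=np.r_[CAN+off*u[:2],tipz]-g*tip+.0036*d
    return P,T
E
python3 - <<'E'
from kin import *
q0=np.array([-10,10,90,26,67,65.])
for sgn in(1,):
  for th in(62,70):
    for az in range(-90,121,15):
        o=[]
        for z in(.13,.05):
            best=(None,9)
            for s in([-5,25,90,60,40,-90],[-20,25,90,80,60,-140],[-20,25,90,80,60,100],[10,25,90,-60,40,0],[0,20,90,170,40,60]):
                x,e=ik(*pose(az,th,z,-.02,sgn=sgn),s)
                if e<best[1]: best=(x,e)
            o.append((best[0].round(0) if best[1]<2e-3 else None))
        if any(v is not None for v in o): print(sgn,th,az,o)
E
```

```text
1 62 -90 [array([ 10.,  45.,  52., -61.,  95.,  11.]), array([ 10.,  49.,  57., -60.,  91.,  19.])]
1 62 -75 [array([ 10.,  41.,  62., -63.,  80.,   9.]), array([ 10.,  45.,  66., -65.,  76.,  17.])]
1 62 -60 [array([  9.,  36.,  71., -67.,  64.,   6.]), array([  9.,  42.,  75., -71.,  61.,  16.])]
1 62 -45 [array([  7.,  32.,  78., -71.,  48.,   3.]), None]
1 62 -30 [array([  4.,  29.,  85., -75.,  30.,   0.]), None]
1 62 -15 [array([ -1.,  27.,  89., -78.,  13.,  -6.]), array([ -1.,  34.,  94., 235.,  15.,  42.])]
1 62 0 [None, array([ -6.,  33.,  96., 153.,  12., 114.])]
1 62 15 [None, array([-11.,  33.,  96., 108.,  24., 148.])]
1 62 30 [None, array([-15.,  34.,  93.,  90.,  39., 155.])]
1 62 45 [None, array([-18.,  36.,  88.,  78.,  54., 157.])]
1 62 60 [None, array([-20.,  39.,  81.,  69.,  68., 157.])]
1 62 75 [None, array([-20.,  43.,  73.,  63.,  82., 155.])]
1 62 90 [array([-19.,  42.,  59.,  58., 101., 161.]), array([-19.,  47.,  63.,  57.,  96., 153.])]
1 62 105 [array([-17.,  47.,  49.,  55., 115., 158.]), array([-17.,  51.,  54.,  52., 110., 150.])]
1 62 120 [array([-15
[... 693 characters left out ...]
6.])]
1 70 30 [array([-18.,  27.,  94.,  93.,  44., 156.]), array([-18.,  35.,  98., 104.,  46., 139.])]
1 70 45 [array([-21.,  30.,  88.,  82.,  60., 158.]), array([-21.,  37.,  92.,  88.,  59., 146.])]
1 70 60 [array([-23.,  34.,  80.,  74.,  76., 159.]), array([-23.,  40.,  84.,  77.,  73., 149.])]
1 70 75 [array([-23.,  39.,  70.,  69.,  90., 160.]), array([-23.,  44.,  74.,  69.,  87., 151.])]
1 70 90 [array([-21.,  44.,  59.,  65., 105., 160.]), array([-21.,  49.,  63.,  63., 101., 152.])]
1 70 105 [array([-19.,  49.,  48.,  63., 119., 160.]), array([-19.,  53.,  52.,  59., 115., 151.])]
1 70 120 [array([-17.,  55.,  36.,  62., 133., 160.]), array([-17.,  58.,  40.,  56., 129., 150.])]
```

```bash
cat >> kin.py <<'E'
def plan(P,T,n=12):
    s=read_state();M=R.from_euler("xyz",s["tool_rot"],degrees=True);p0=s["ee_pos"];q=np.array(s["joint_pos"])
    rv=(M.inv()*T).as_rotvec();print("slide",(M.inv().apply(P-p0)*1000).round(1),"twist",np.degrees(rv).round(2),"ang",np.degrees(np.linalg.norm(rv)).round(1))
    for i in range(1,n+1):
        f=i/n;q,e=ik(p0+f*(P-p0),M*R.from_rotvec(f*rv),q)
        if i%3==0 or e>2e-3: print(i,q.round(0),"ERR" if e>2e-3 else "")
    return q
E
python3 - <<'E'
from kin import *
P,T=pose(-60,62,.13,-.02);print(P,T.as_euler('xyz',degrees=True))
plan(np.array([.50,.13,.33]),T)
s=read_state()
# then translate
q=[5,10,90,-60,64,10]
for f in np.linspace(0,1,5):
    q,e=ik(np.array([.50,.13,.33])*(1-f)+f*(P+[0,0,.02]),T,q);print(f,q.round(0),e<2e-3)
t=cam("top");h=hsv(t).astype(int)
b=max(blobs((h[...,0]>=24)&(h[...,0]<=32)&(h[...,1]>180)&(h[...,2]>90),20,(245,165,275,205)),key=lambda b:b[1][4]);print("tape",px(t,*b[2],.05)[:2],"spray top",px(t,225,163,.17)[:2])
E
```

```text
[0.70757443 0.02389994 0.24485898] [180.  62. 120.]
slide [ 29.2  -8.3 -46.3] twist [ -56.02  -71.44 -107.7 ] ang 140.9
3 [ 1. 13. 79.  3. 82. 57.] 
6 [ 12.  18.  73. -20.  90.  42.] 
9 [ 20.  20.  75. -42.  89.  25.] 
12 [ 26.  19.  85. -64.  80.  11.] 
0.0 [ 26.  19.  85. -64.  80.  11.] True
0.25 [ 21.  23.  83. -65.  75.  10.] True
0.5 [ 16.  27.  79. -65.  71.   8.] True
0.75 [ 13.  31.  75. -66.  68.   6.] True
1.0 [  9.  35.  69. -65.  65.   4.] True
tape [0.66852985 0.24595569] spray top [0.69814655 0.31041772]
```

Request:
step_arm(slide=[[3,-1,-5],[6,-2,-9],[9,-2,-14],[12,-3,-18],[15,-4,-23],[17,-5,-28],[20,-6,-32],[23,-7,-37],[26,-8,-42],[29,-8,-46]], twist=[[-2.8,-3.57,-5.4],[-5.6,-7.14,-10.8],[-8.4,-10.7,-16.2],[-11.2,-14.3,-21.5],[-14,-17.9,-26.9],[-16.8,-21.4,-32.3],[-19.6,-25,-37.7],[-22.4,-28.6,-43.1],[-25.2,-32.1,-48.5],[-28,-35.7,-53.9]])

```text
clock: 44.07
ee_pos: [0.5005, 0.131, 0.3307]
tool_rot: [166.5, 15.1, 58.0]
force: [-1.0, 1.0, -2.3]
opening: 0.0218
finger_force: 60.0
```

Request:
step_arm(slide=[[0,0,0],[0,0,0],[0,0,0],[0,0,0],[0,0,0],[0,0,0],[0,0,0],[0,0,0],[0,0,0],[0,0,0]], twist=[[-2.8,-3.57,-5.4],[-5.6,-7.14,-10.8],[-8.4,-10.7,-16.2],[-11.2,-14.3,-21.5],[-14,-17.9,-26.9],[-16.8,-21.4,-32.3],[-19.6,-25,-37.7],[-22.4,-28.6,-43.1],[-25.2,-32.1,-48.5],[-28,-35.7,-53.9]])

```text
clock: 44.9
ee_pos: [0.5004, 0.1318, 0.3301]
tool_rot: [179.8, 62.2, 120.3]
force: [0.5, -0.4, -1.5]
opening: 0.0212
finger_force: 60.0
```

```bash
python3 - <<'E'
import st
from kin import *
P,T=pose(-60,62,.145,-.02)
plan(P,T)
E
```

```text
44.9 [0.5004 0.1318 0.3301] [179.7746  62.1618 120.2518] F [ 0.5096 -0.4131 -1.5154] T [ 0.4914  0.3738 -0.0401] j [ 26.2393  19.3767  85.5584 -63.7828  79.4014  11.5213] 0.02120411825060191 59.984970688819885
slide [-30.2 123.8 208. ] twist [0.45 0.16 0.12] ang 0.5
3 [ 21.  23.  83. -65.  75.  10.] 
6 [ 17.  27.  80. -66.  71.   9.] 
9 [ 13.  31.  75. -66.  67.   7.] 
12 [  9.  35.  70. -66.  65.   4.]
```

Request:
step_arm(slide=[[-30,124,208],[-30,124,208],[-30,124,208],[-30,124,208],[-30,124,208],[-30,124,208],[-30,124,208],[-30,124,208],[-30,124,208]], twist=[[0,0,0],[0,0,0],[0,0,0],[0,0,0],[0,0,0],[0,0,0],[0,0,0],[0,0,0],[0,0,0]])

```text
clock: 45.65
ee_pos: [0.7064, 0.0224, 0.2586]
tool_rot: [179.6, 62.0, 119.8]
force: [-0.3, 0.6, -0.4]
opening: 0.0215
finger_force: 60.0
```

```bash
python3 - <<'E'
import st
from kin import *
P,T=pose(-60,62,.05,-.02)
plan(P,T)
s=read_state();M=R.from_euler("xyz",s["tool_rot"],degrees=True)
f=lambda a:s["ee_pos"]+M.apply([a,0,-.0036])
d=cam("scene")
print("tip",f(.132),"px",proj(d,f(.132)),"rim c",proj(d,[.685,.063,.11]),"hinner",proj(d,f(.017)))
u,v=proj(d,f(.07)).astype(int)
cv2.imwrite("pics/s10.png",cv2.resize(d["color"][max(v-70,0):v+80,u-100:u+100,::-1],None,fx=4,fy=4,interpolation=cv2.INTER_CUBIC));print("crop org",u-100,v-70)
E
```

```text
45.65 [0.7064 0.0224 0.2586] [179.6031  61.9513 119.7906] F [-0.3161  0.6205 -0.4439] T [ 0.4744  0.3549 -0.008 ] j [  8.9838  35.2901  70.0907 -65.8665  64.3279   4.6478] 0.021509920736150406 59.98718798160553
slide [83.   1.5 43.4] twist [ 0.21 -0.05 -0.1 ] ang 0.2
3 [  9.  37.  72. -67.  63.   8.] 
6 [  9.  38.  73. -69.  62.  11.] 
9 [  9.  40.  74. -70.  61.  14.] 
12 [  9.  42.  75. -71.  61.  16.] 
tip [0.674  0.079  0.1438] px [337.3847 257.1734] rim c [331.4896 272.8067] hinner [319.6643 231.2574]
crop org 228 173
```

View pics/s10.png

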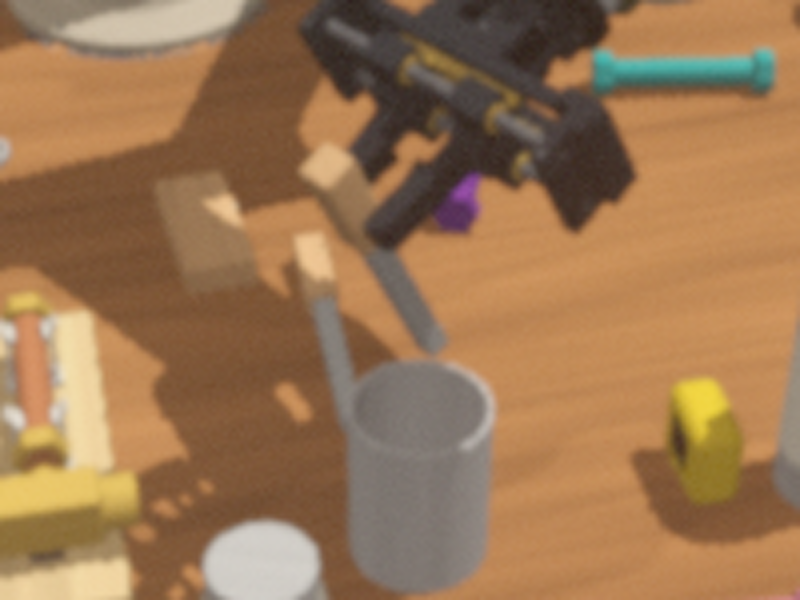

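The picture shows the file held tip down at (435,345) in the crop, just above the can mouth, where I predicted it. I lower it in and release.

Request:
step_arm(slide=[[14,0,7],[28,0,14],[42,1,22],[56,1,29],[69,1,36],[83,1,43],[83,1,43]], twist=[[0,0,0],[0,0,0],[0,0,0],[0,0,0],[0,0,0],[0,0,0],[0,0,0]])

```text
clock: 46.28
ee_pos: [0.7056, 0.0242, 0.1628]
tool_rot: [-180.0, 61.8, 120.2]
force: [-0.7, -0.5, -1.1]
opening: 0.0215
finger_force: 60.0
```

```bash
python3 st.py
```

```text
46.2833 [0.7056 0.0242 0.1628] [-179.9639   61.8213  120.2219] F [-0.7173 -0.4523 -1.0945] T [ 0.491   0.3312 -0.0428] j [  9.1399  41.5024  75.5791 -71.4315  60.2137  16.7461] 0.02150733235158017 59.98783886432648
```

Request:
step_arm(slide=[[9,0,4],[18,0,9],[18,0,9]], twist=[[0,0,0],[0,0,0],[0,0,0]])

```text
clock: 46.53
ee_pos: [0.706, 0.0236, 0.1436]
tool_rot: [179.8, 61.9, 120.0]
force: [0.7, -0.3, -3.0]
opening: 0.0212
finger_force: 60.0
```

Request:
step_arm(slide=[[0,0,0],[0,0,0],[0,0,0],[0,0,0],[0,0,0],[0,0,-20],[0,0,-50],[0,0,-90],[0,0,-130],[0,0,-130]], twist=[[0,0,0],[0,0,0],[0,0,0],[0,0,0],[0,0,0],[0,0,0],[0,0,0],[0,0,0],[0,0,0],[0,0,0]], fingers=0.2)

```text
clock: 47.37
ee_pos: [0.6477, 0.1274, 0.2105]
tool_rot: [178.9, 62.0, 119.4]
force: [-0.7, -0.6, 0.7]
opening: 0.0529
finger_force: 0.0
```

```bash
python3 - <<'E'
import st
from kin import *
# go to hover for file2 with tool down yaw an (tip along +x)
T=R.from_euler("xyz",[180,0,-4.4],degrees=True)
plan(np.array([.45,.09,.25]),T)
t=cam("top");h=hsv(t).astype(int);H,S,V=h[...,0],h[...,1],h[...,2]
for n,m in(("handle",(H>=16)&(H<=23)&(S<140)&(V>140)),):
    for b in blobs(m,25,(290,130,370,215)): print(n,b[1],b[2],px(t,*b[2],.15))
E
```

```text
47.3667 [0.6477 0.1274 0.2105] [178.9294  61.9747 119.4453] F [-0.6901 -0.5835  0.6825] T [0.3661 0.2113 0.0594] j [ 19.7758  37.3594  75.0625 -66.8482  70.534   16.2444] 0.05287232971487874 0.0
slide [  -4.5 -189.1  -79.2] twist [ 66.41  34.11 110.  ] ang 132.9
3 [ 18.  35.  70. -51.  85.  33.] 
6 [ 14.  30.  69. -34.  92.  53.] 
9 [  6.  22.  75. -17.  90.  74.] 
12 [-4. 12. 87. -0. 81. 91.] 
handle [334 149  21  23 180] [344.2611 158.5611] [0.7072 0.0254 0.15  ]
```

Request:
step_arm(slide=[[0,-19,-8],[-1,-38,-16],[-1,-57,-24],[-2,-76,-32],[-2,-95,-40],[-3,-113,-48],[-3,-132,-55],[-4,-151,-63],[-4,-170,-71],[-4,-189,-79]], twist=[[3.3,1.7,5.5],[6.6,3.4,11],[10,5.1,16.5],[13.3,6.8,22],[16.6,8.5,27.5],[19.9,10.2,33],[23.2,11.9,38.5],[26.6,13.6,44],[29.9,15.3,49.5],[33.2,17,55]])

```text
clock: 48.25
ee_pos: [0.4507, 0.0852, 0.2461]
tool_rot: [158.0, 29.1, 46.2]
force: [0.4, -0.8, 1.0]
opening: 0.0533
finger_force: 0.0
```

Request:
step_arm(slide=[[0,0,0],[0,0,0],[0,0,0],[0,0,0],[0,0,0],[0,0,0],[0,0,0],[0,0,0],[0,0,0],[0,0,0]], twist=[[3.3,1.7,5.5],[6.6,3.4,11],[10,5.1,16.5],[13.3,6.8,22],[16.6,8.5,27.5],[19.9,10.2,33],[23.2,11.9,38.5],[26.6,13.6,44],[29.9,15.3,49.5],[33.2,17.1,55]])

```text
clock: 49.08
ee_pos: [0.4517, 0.085, 0.2461]
tool_rot: [179.9, 0.2, -5.1]
force: [-0.1, -0.3, 0.1]
opening: 0.0528
finger_force: 0.0
```

```bash
python3 - <<'E'
import st
from filw import *
for o in wfiles(cam("wrist")):
    if o[2][1]>-.03: print(*o)
E
```

```text
49.0833 [0.4517 0.085  0.2461] [179.9482   0.2063  -5.1203] F [-0.0955 -0.3407  0.132 ] T [-0.0042  0.1337  0.0106] j [-4.1265 12.4548 86.8593 -0.0489 80.8931 91.0015] 0.05280449686977262 0.0
shank [ 338   78   14  111 1466] [0.5317 0.0529] 0.013590888204086568 0.11442027217728888
handle [ 336  189   21   57 1102] [0.4395 0.0582] 0.02210564056432916 0.06600376646278876
handle [ 379  223   49   74 2530] [ 0.3808 -0.0064] 0.05214592777639857 0.0932179148841119
```

Request:
step_arm(slide=[[6,27,40],[6,27,80],[6,27,120],[6,27,160],[6,27,200],[6,27,220],[6,27,238],[6,27,241],[6,27,241],[6,27,241]], twist=[[0,0,-1.3],[0,0,-1.3],[0,0,-1.3],[0,0,-1.3],[0,0,-1.3],[0,0,-1.3],[0,0,-1.3],[0,0,-1.3],[0,0,-1.3],[0,0,-1.3]])

```text
clock: 49.97
ee_pos: [0.4543, 0.0578, 0.0061]
tool_rot: [179.8, 0.2, -3.4]
force: [-0.2, -0.1, -0.5]
opening: 0.0529
finger_force: 0.0
```

Request:
step_arm(slide=[[0,0,0],[0,0,0],[0,0,0],[0,0,0],[0,0,0],[0,0,0]], twist=[[0,0,0],[0,0,0],[0,0,0],[0,0,0],[0,0,0],[0,0,0]], fingers=-1, newtons=60)

```text
clock: 50.47
ee_pos: [0.454, 0.0582, 0.0059]
tool_rot: [179.8, 0.2, -3.4]
force: [-0.2, 0.3, 3.9]
opening: 0.0211
finger_force: 60.0
```

Request:
step_arm(slide=[[0,0,-40],[0,0,-80],[0,0,-120],[0,0,-160],[0,0,-200],[0,0,-240],[0,0,-280],[0,0,-310],[0,0,-310]], twist=[[0,0,0],[0,0,0],[0,0,0],[0,0,0],[0,0,0],[0,0,0],[0,0,0],[0,0,0],[0,0,0]])

```text
clock: 51.22
ee_pos: [0.4566, 0.0589, 0.3212]
tool_rot: [179.8, -0.3, -3.4]
force: [-0.4, 0.7, -0.5]
opening: 0.0216
finger_force: 60.0
```

```bash
python3 - <<'E'
import st
from kin import *
for az in(-60,-75):
    print(az);P,T=pose(az,62,.145,-.02)
    plan(np.array([.50,.13,.33]),T)
E
```

```text
51.2167 [0.4566 0.0589 0.3212] [179.7897  -0.323   -3.3897] F [-0.418   0.6697 -0.4995] T [ 0.0055  0.1802 -0.0926] j [-7.3257  9.5533 78.0969 -0.1877 92.013  86.0575] 0.02162020470598704 59.953617453575134
-60
slide [ 39.2 -73.5  -8.9] twist [ -65.11  -35.25 -109.3 ] ang 132.0
3 [  4.  16.  72. -17.  99.  68.] 
6 [ 14.  20.  71. -35.  99.  48.] 
9 [ 21.  21.  76. -50.  92.  29.] 
12 [ 26.  19.  85. -64.  80.  11.] 
-75
slide [ 39.2 -73.5  -8.9] twist [-57.44 -41.74 -96.51] ang 119.8
3 [  3.  16.  70. -16. 102.  70.] 
6 [ 12.  22.  68. -32. 105.  51.] 
9 [ 20.  24.  70. -47. 102.  32.] 
12 [ 26.  25.  77. -60.  94.  15.]
```

```bash
python3 - <<'E'
from kin import *
np.set_printoptions(precision=4,suppress=True)
E_=[]
for n,roi in(("top",(285,120,390,215)),("scene",(270,190,390,290))):
    d=cam(n);h=hsv(d).astype(int);H,S,V=h[...,0],h[...,1],h[...,2]
    for b in blobs((H>=15)&(H<=23)&(S<140)&(V>130),40,roi):
        r=cv2.minAreaRect(np.argwhere(b[3])[:,::-1].astype(np.float32));print(n,b[1],r);E_.append((n,d,r))
tp=[e for e in E_ if e[0]=="top"];sc=[e for e in E_ if e[0]=="scene"]
for a in tp:
    for b in sc:
        p,e=tri(a[1],a[2][0],b[1],b[2][0]); print("handle c",p,"gap",e)
for az in(-60,-68):
  for th in(66,70):
    for z in(.145,.06):
        x,e=ik(*pose(az,th,z,-.027),[9,40,73,-72,63,10]);print(az,th,z,x.round(0),e<2e-3)
E
```

```text
top [336 149  19  22 188] ((344.18292236328125, 158.35366821289062), (11.713032722473145, 23.2698917388916), 51.34019470214844)
top [300 205  12  10  74] ((305.5, 209.5), (9.0, 11.0), 90.0)
top [314 212  24   3  45] ((325.5, 213.0), (23.0, 2.0), 0.0)
scene [270 213  23  34 511] ((280.01922607421875, 229.0961456298828), (31.57469367980957, 20.788307189941406), 78.69007110595703)
scene [368 216  17   8  42] ((376.0, 219.5), (7.0, 16.0), 90.0)
scene [375 233  15   9  41] ((382.4038391113281, 237.0192413330078), (6.864064693450928, 14.512594223022461), 78.69007110595703)
scene [307 257  20  26 197] ((317.8236999511719, 268.8959655761719), (25.96624183654785, 11.665992736816406), 53.74616622924805)
handle c [ 0.6746 -0.0069  0.2409] gap 0.0756032708115266
handle c [0.6948 0.089  0.262 ] gap 0.1221968242375475
handle c [0.7088 0.0933 0.2272] gap 0.1360831774035321
handle c [0.7078 0.0259 0.1497] gap 0.0005283147660188645
handle c [0.5731 0.0456 0.1659] gap 0.1524962141844448
handle c [0.5916 0.1562 0.1741] gap 0.07363581861789108
handle c [0.6032 0.1641 0.1295] gap 0.08767411933744243
handle c [0.5983 0.0894 0.045 ] gap 0.07307767511045697
handle c [0.5664 0.0226 0.1582] gap 0.10480209857751227
handle c [0.5897 0.1315 0.1797] gap 0.1206723746691207
handle c [0.6016 0.1382 0.1366] gap 0.13651228148079658
handle c [0.5929 0.0636 0.0417] gap 0.02005212421651658
-60 66 0.145 [ 11.  36.  71. -71.  66.   9.] True
-60 66 0.06 [ 11.  41.  76. -75.  63.  20.] True
-60 70 0.145 [ 12.  36.  72. -75.  68.  13.] True
-60 70 0.06 [ 12.  42.  77. -79.  66.  23.] False
-68 66 0.145 [ 12.  38.  66. -68.  75.   9.] True
-68 66 0.06 [ 12.  44.  71. -71.  72.  19.] True
-68 70 0.145 [ 13.  39.  67. -73.  77.  12.] True
-68 70 0.06 [ 13.  45.  71. -75.  74.  22.] True
```

```bash
python3 - <<'E'
from kin import *
P,T=pose(-65,69,.15,-.026)
plan(np.array([.50,.13,.33]),T);print(P)
E
```

```text
slide [ 40.5 -73.5 -14.8] twist [ -69.88  -41.31 -101.42] ang 129.9
3 [  5.  17.  71. -19. 101.  70.] 
6 [ 15.  22.  70. -37. 103.  51.] 
9 [ 22.  24.  75. -54.  97.  33.] 
12 [ 28.  23.  85. -69.  86.  17.] 
[0.69542407 0.0406455  0.27194249]
```

Request:
step_arm(slide=[[4,-7,-1],[8,-15,-3],[12,-22,-4],[16,-29,-6],[20,-37,-7],[24,-44,-9],[28,-51,-10],[32,-59,-12],[36,-66,-13],[40,-73,-15]], twist=[[-3.5,-2.1,-5.1],[-7,-4.1,-10.1],[-10.5,-6.2,-15.2],[-14,-8.3,-20.3],[-17.5,-10.3,-25.4],[-21,-12.4,-30.4],[-24.5,-14.5,-35.5],[-28,-16.5,-40.6],[-31.4,-18.6,-45.6],[-34.9,-20.7,-50.7]])

```text
clock: 52.15
ee_pos: [0.4997, 0.13, 0.3278]
tool_rot: [156.3, 32.8, 42.9]
force: [-0.1, -0.4, -1.1]
opening: 0.0214
finger_force: 60.0
```

Request:
step_arm(slide=[[0,0,0],[0,0,0],[0,0,0],[0,0,0],[0,0,0],[0,0,0],[0,0,0],[0,0,0],[0,0,0],[0,0,0]], twist=[[-3.5,-2.1,-5.1],[-7,-4.1,-10.1],[-10.5,-6.2,-15.2],[-14,-8.3,-20.3],[-17.5,-10.3,-25.4],[-21,-12.4,-30.4],[-24.5,-14.5,-35.5],[-28,-16.5,-40.6],[-31.4,-18.6,-45.6],[-34.9,-20.7,-50.7]])

```text
clock: 52.98
ee_pos: [0.4994, 0.1298, 0.3276]
tool_rot: [-178.4, 69.0, 116.8]
force: [-0.2, -0.7, -1.7]
opening: 0.0216
finger_force: 60.0
```

```bash
python3 - <<'E'
import st
from kin import *
P,T=pose(-65,69,.15,-.026)
plan(P,T)
E
```

```text
52.9833 [0.4994 0.1298 0.3276] [-178.3702   69.0142  116.7685] F [-0.1577 -0.728  -1.6512] T [0.5571 0.2765 0.0148] j [ 27.5326  23.1821  84.8766 -69.2707  85.8652  17.1417] 0.021562975121217444 59.95200991630554
slide [ -8.1 139.9 172.8] twist [0.02 0.02 0.63] ang 0.6
3 [ 23.  26.  82. -71.  82.  16.] 
6 [ 19.  30.  78. -72.  78.  15.] 
9 [ 16.  34.  74. -72.  75.  13.] 
12 [ 12.  38.  68. -72.  73.  11.]
```

Request:
step_arm(slide=[[-8,140,173],[-8,140,173],[-8,140,173],[-8,140,173],[-8,140,173],[-8,140,173],[-8,140,173],[-8,140,173],[-8,140,173]], twist=[[0,0,0.6],[0,0,0.6],[0,0,0.6],[0,0,0.6],[0,0,0.6],[0,0,0.6],[0,0,0.6],[0,0,0.6],[0,0,0.6]])

```text
clock: 53.73
ee_pos: [0.6949, 0.0401, 0.2742]
tool_rot: [179.1, 68.9, 113.9]
force: [-0.1, 0.4, -1.2]
opening: 0.0214
finger_force: 60.0
```

```bash
python3 - <<'E'
import st
from kin import *
P,T=pose(-65,69,.065,-.026)
plan(P,T)
s=read_state();M=R.from_euler("xyz",s["tool_rot"],degrees=True)
d=cam("scene");h=hsv(d)
for a in(-.04,-.025,.025,.05,.08,.11,.125,.131,.14,.15):
    u,v=proj(d,s["ee_pos"]+M.apply([a,0,-.0036]));print(a,round(u),round(v),h[round(v),round(u)])
E
```

```text
53.7333 [0.6949 0.0401 0.2742] [179.0783  68.9128 113.8961] F [-0.0837  0.4415 -1.2468] T [ 0.5763  0.2943 -0.0421] j [ 12.4196  37.3932  68.0402 -72.1619  73.1508  10.7973] 0.021351953447994548 59.95398759841919
slide [81.5  0.2 31.1] twist [-0.11 -0.08 -0.4 ] ang 0.4
3 [ 12.  39.  69. -73.  72.  13.] 
6 [ 12.  40.  71. -74.  72.  16.] 
9 [ 12.  42.  72. -75.  71.  19.] 
12 [ 12.  43.  73. -76.  70.  21.] 
-0.04 318 204 [ 16 100 221]
-0.025 321 208 [ 15 119 146]
0.025 328 224 [ 14 108 109]
0.05 331 231 [ 14  30 112]
0.08 335 240 [ 13  31 116]
0.11 338 248 [  9  32 113]
0.125 340 252 [ 12  29 116]
0.131 341 254 [ 15  31 115]
0.14 342 256 [ 12  61 141]
0.15 343 258 [ 14 138 183]
```

Request:
step_arm(slide=[[14,0,5],[27,0,10],[41,0,16],[54,0,21],[68,0,26],[81,0,31],[81,0,31]], twist=[[0,0,0],[0,0,0],[0,0,0],[0,0,0],[0,0,0],[0,0,0],[0,0,0]])

```text
clock: 54.37
ee_pos: [0.6951, 0.0408, 0.1859]
tool_rot: [179.4, 68.9, 114.2]
force: [-0.1, -0.2, -1.3]
opening: 0.0214
finger_force: 60.0
```

```bash
python3 st.py
```

```text
54.3667 [0.6951 0.0408 0.1859] [179.4057  68.863  114.239 ] F [-0.1484 -0.1827 -1.2895] T [0.532  0.2956 0.0193] j [ 12.4781  43.1062  72.8417 -75.4403  70.2545  21.3086] 0.02137178749849825 59.9544632434845
```

Request:
step_arm(slide=[[7,0,3],[14,0,5],[14,0,5]], twist=[[0,0,0],[0,0,0],[0,0,0]])

```text
clock: 54.62
ee_pos: [0.6959, 0.0406, 0.1728]
tool_rot: [178.9, 68.9, 113.7]
force: [0.5, 0.6, -1.9]
opening: 0.0215
finger_force: 60.0
```

Request:
step_arm(slide=[[0,0,0],[0,0,0],[0,0,0],[0,0,0],[0,0,0],[0,0,-20],[0,0,-50],[0,0,-90],[-10,0,-130],[-40,0,-130]], twist=[[0,0,0],[0,0,0],[0,0,0],[0,0,0],[0,0,0],[0,0,0],[0,0,0],[0,0,0],[0,0,0],[0,0,0]], fingers=0.1)

```text
clock: 55.45
ee_pos: [0.6488, 0.1436, 0.2573]
tool_rot: [179.1, 68.9, 114.3]
force: [1.1, -0.1, 0.4]
opening: 0.0482
finger_force: 0.0
```

```bash
python3 - <<'E'
import st
from kin import *
np.set_printoptions(precision=4,suppress=True)
for n,roi in(("top",(285,120,390,205)),("scene",(285,225,370,300))):
    d=cam(n);h=hsv(d).astype(int);H,S,V=h[...,0],h[...,1],h[...,2]
    for b in blobs((H>=15)&(H<=23)&(S<140)&(V>130),40,roi): print(n,b[1],b[2],px(d,*b[2],.15))
T=R.from_euler("xyz",[180,0,100],degrees=True);plan(np.array([.45,.15,.30]),T)
E
```

```text
55.45 [0.6488 0.1436 0.2573] [179.1175  68.8826 114.2966] F [ 1.1452 -0.0826  0.4464] T [0.388  0.27   0.0356] j [ 22.4863  38.9323  67.974  -70.4092  81.5074  15.2645] 0.04820891827361922 0.0
top [324 141  35  34 304] [341.1678 160.0428] [0.7037 0.033  0.15  ]
scene [285 227   8  17  82] [287.5244 235.3049] [ 0.5778 -0.0153  0.15  ]
scene [307 251  27  31 438] [321.     264.7854] [0.6969 0.0358 0.15  ]
slide [  -3.4 -177.4 -103.3] twist [ 9.74 68.53 12.4 ] ang 70.3
3 [ 21.  31.  69. -53.  82.  10.] 
6 [ 17.  24.  71. -35.  83.   4.] 
9 [ 12.  17.  74. -17.  86.  -1.] 
12 [ 4. 12. 79. -0. 90. -6.]
```

Request:
step_arm(slide=[[0,-18,-10],[-1,-35,-21],[-1,-53,-31],[-1,-71,-41],[-2,-89,-52],[-2,-106,-62],[-2,-124,-72],[-3,-142,-83],[-3,-160,-93],[-3,-177,-103]], twist=[[1,6.8,1.2],[2,13.7,2.5],[2.9,20.5,3.7],[3.9,27.4,5],[4.9,34.2,6.2],[5.9,41,7.4],[6.8,48,8.7],[7.8,54.8,9.9],[8.8,61.7,11.2],[9.7,68.5,12.4]])

```text
clock: 56.38
ee_pos: [0.4493, 0.1494, 0.2966]
tool_rot: [-179.6, -0.3, 99.8]
force: [-0.7, -0.5, 0.4]
opening: 0.0482
finger_force: 0.0
```

Request:
step_arm(slide=[[0,0,0],[0,0,0],[0,0,0],[0,0,0],[0,0,0],[0,0,0],[0,0,0],[0,0,0],[0,0,0],[0,0,0]], twist=[[0,0,0],[0,0,0],[0,0,0],[0,0,0],[0,0,0],[0,0,0],[0,0,0],[0,0,0],[0,0,0],[0,0,0]])

```text
clock: 57.22
ee_pos: [0.4502, 0.1494, 0.296]
tool_rot: [-179.5, 0.1, 99.9]
force: [0.0, 0.2, 0.4]
opening: 0.0485
finger_force: 0.0
```

```bash
python3 - <<'E'
import st
from kin import *
np.set_printoptions(precision=4,suppress=True)
t0=cv2.imread("pics/top0.png")[:,:,::-1];d=cam("top");s=cam("scene")
def hh(c): return [x.astype(int) for x in cv2.split(cv2.cvtColor(np.ascontiguousarray(c),cv2.COLOR_RGB2HSV))]
for nm,c in(("start",t0),("now",d["color"])):
    H,S,V=hh(c)
    for b in blobs((S<70)&(V<125),30,(415,165,470,200)):
        r=cv2.minAreaRect(np.argwhere(b[3])[:,::-1].astype(np.float32));q=[px(d,*p,.112)[:2] for p in cv2.boxPoints(r)]
        e=max((q[1]-q[0],q[2]-q[1]),key=np.linalg.norm);print(nm,"tbar az",np.degrees(np.arctan2(e[1],e[0])),np.linalg.norm(e),r)
H,S,V=hh(d["color"])
for b in blobs((H>=15)&(H<=23)&(S<140)&(V>130),30,(285,120,390,205)): print("hand",b[1],b[2],cv2.minAreaRect(np.argwhere(b[3])[:,::-1].astype(np.float32)))
H,S,V=hh(s["color"])
for b in blobs((H>=15)&(H<=23)&(S<140)&(V>130),30,(290,225,370,300)): print("scene hand",b[1],b[2])
# bystanders: difference with start picture
for n,(x0,y0,x1,y1) in dict(spray=(208,148,248,194),jar=(352,132,386,170),tape=(248,170,275,203),pink=(245,128,312,155)).items():
    print(n,np.abs(t0[y0:y1,x0:x1].astype(int)-d["color"][y0:y1,x0:x1]).mean().round(1))
H0,S0,V0=hh(t0);H,S,V=hh(d["color"])
for nm,(H,S,V) in dict(a=(H0,S0,V0),b=(H,S,V)).items():
    for b in blobs((H>=15)&(H<=22)&(S<135)&(V>150),100,(340,270,380,330)): print("offcut",nm,b[1],b[2])
E
```

```text
57.2167 [0.4502 0.1494 0.296 ] [-179.548     0.0659   99.9217] F [0.0312 0.2178 0.3959] T [-0.057   0.0657  0.0095] j [ 4.0832 12.1144 78.9032 -0.1115 89.4253 -5.8368] 0.04849234748272529 0.0
start tbar az -56.213505505266866 0.0715988622784586 ((438.9722595214844, 182.46075439453125), (5.045979022979736, 28.257476806640625), 54.782405853271484)
now tbar az -75.36781133590914 0.07011541826357359 ((439.0188903808594, 182.5660400390625), (5.7691426277160645, 28.02155113220215), 74.05460357666016)
hand [354 138   8  22  35] [357.2571 149.6571] ((357.245849609375, 148.6712646484375), (21.02353286743164, 6.622413158416748), 86.98721313476562)
hand [328 149  27  25 273] [340.6813 160.304 ] ((339.9999694824219, 160.0), (10.79999828338623, 31.9999942779541), 53.13010025024414)
scene hand [350 238  20   9  46] [360.3043 242.3043]
scene hand [307 250  28  33 465] [320.8817 264.5828]
spray 3.2
jar 4.4
tape 3.8
pink 3.2
offcut a [348 277  23  44 825] [359.2436 298.463 ]
offcut b [348 280  23  41 511] [358.1311 305.1761]
```

```bash
python3 -c "
from station import arm
print(arm.close_job())"
```

```text
the job is handed in; nothing more can be done
None
```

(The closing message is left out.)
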